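Turn the tool rack to its empty hook and hang the spanner on it

ROBOT

A 7-joint arm with a two-finger parallel gripper is mounted at the origin on the work surface. World frame = base frame: x ahead of the robot, y to its left, z up, the work surface at z = 0. Lengths are in m, angles in rad, forces in N, time in s.
With the tool pointing down it reaches from about 0.35 to 0.9 m from the base axis. Payload 7.2 kg.
Tool frame: the origin (TCP) lies midway between the tips of the shut fingers; the grasp point (between the pads) lies 19 mm behind it; z points along the fingers, x is the direction in which the jaws open and shut, and the axes are right-handed (so a half turn about z gives the same grasp; the last joint's range is limited). The gripper opens to 88 mm and grips with 3 to 60 N. Pads are 20 mm wide; open, the fingers measure 115 mm over their backs; the gripper's body (75 mm by 178 mm) begins 61 mm behind the grasp point.
Start: joints at [1.044, 0.411, -0.013, 1.596, 0.006, 1.134, -0.082], TCP at [0.277, -0.56, 0.223] pointing down, gripper open.
Joint ranges: [-2.95, 2.95], [-0.29, 1.99], [-1.47, 1.44], [0.14, 2.54], [-1.03, 4.17], [0.13, 1.85], [-2.86, 2.86]. Speed limits (rad/s): [2.39, 2.39, 3.01, 3.01, 3.14, 3.14, 3.14].

INTERFACE

Orientations are given as a 3x3 rotation matrix whose columns are the frame's x, y, z axes.
In Python, from rig import arm, optics gives the robot as it stands.
- The arm moves only by the tool jog_arm, never from a script. Its argument "rows" is a list of rows, each an object with "delta_pos": the shift along the tool's x, y, z each as a share of 150 mm, from -1 to 1, a list of three; "twist": the turn, a rotation vector about the tool's x, y, z each as a share of 30 degrees, from -1 to 1, a list of three. A call has exactly 10 rows; each row is the pose to reach, as a shift and turn from the pose commanded when the call began, along the tool's axes at that moment; what a row does not reach only later rows make up. A row lasts 1/12 s, in which the tool goes at most 41.7 mm and 7.16 degrees, less where a joint would pass 70% of its speed; a pose out of reach is approached as far as the arm can. A call with a number of a shift or a turn outside -1 to 1 is refused whole. A call with a gripper value outside its range is refused whole. "claw" is the finger opening in mm, from 0 to 87.8, set as the call begins (left out, the last holds). The fingers move at their own pace and stop on an object; "force" is the grip in N (left out, the last holds). Time passes only in rows, so rows that repeat a pose let the fingers close, or fill a call up. It gives the time, the measured TCP pose, the force and the opening at its end, in the units of the state.
- arm.observe(): the state, without advancing time (a new reading comes with each control period).
- optics.capture(name): name is "side" or "top"; returns (picture, depth): 384x512x3 uint8, red, green, blue; 384x512 float32, m along the optical axis (not along the pixel's ray), 0 where there is no reading.
- optics.camera_info(name): a dict with "mtx" (3x3 intrinsics, pixels), "D" ([k1, k2, p1, p2, k3] as OpenCV has them; the pictures are not rectified), "camera_from_world" (4x4, takes a point from world to camera coordinates). Camera axes: x right, y down, z forward; pixel columns grow to the right and rows downward; lengths in m; the calibration is good to about 2 mm. A picture is of the moment at which its call begins. camera_info takes no time and is no camera call.
- arm.sign_off(): hands the job in, once; it reports no verdict.
The state is a dict: "time": time; "joints": joint angles; "dq": joint speeds; "effort": joint torques, N m; "tcp_pos": TCP position; "eef_rot": TCP orientation; "ft_force": force on the tool from outside, world axes, zero at the start; "moment": the same for the moment, N m; "gripper_width": finger opening in m.
Only numpy, scipy, OpenCV 4.12 (cv2) and the standard library are available. Lean on these libraries where they do the work, as an engineer would, in place of code of your own. Each camera call takes 0.05 s, during which the arm holds its last target.

TASK

Put the red-eyed connector spanner away: first turn the rotary tool rack by its knob until the empty hook clicks in at the front, facing the robot, then take the spanner from the black rest and hang it on that hook by its eye, pushed in against the sprung buffer until the orange keeper snaps up behind the eye and holds it, then let its weight down on the hook and let go. Work gently: never force the spanner against the rack (keep it under 22 N), do not set the other hanging spanners swinging hard, and leave everything else on the bench alone.

Things in the scene. Friction and masses are not known exactly. Their poses are not given: they have to be found in the camera images.
- rack: rotary tool rack: square bronze base plate 200 x 200 x 12 mm, 24 mm column; origin on the bench under the rotation axis, z up. Its front is its -x side, towards the robot (the base is turned at most 15 degrees). The head on the column carries six hooks 60 degrees apart, 220 mm above the bench, and turns without end; five hold spanners
- rack_head (a joint): turn of the head, rad, positive anticlockwise from above; 0 (or 2 pi) when the empty hook points to the rack's front (-x of rack). A sprung roller clicks into a notch at every multiple of pi/3; within 5 degrees of a notch it is drawn in, elsewhere it stays where it is left. Leaving a notch takes about 0.3 N m, turning between notches 0.05. It starts anywhere from 0.8 to 5.5
- knob (a point): centre of the black six-sided knob on top of the head, on the rotation axis, 262 mm above the bench: 40 mm across flats, 38 mm high (243 to 281 mm), above the 80 mm wide hub whose top is at 235 mm. At joint value 0 two flats face the rack's +y and -y (the others 60 degrees on). This point turns with the head; its -x points along the empty hook
- hook_root (a point): root of the empty hook: on its axis at the brass lock nut, 60 mm from the rotation axis, 220 mm above the bench; turns with the head, the hook points along its -x. From the nut a stem ends in a level pin of 8 mm diameter whose last 8 mm taper to 3. The stem is screwed in or out as anyone liked: the pin's tip stands 43 to 63 mm beyond this point, which is not measured, so feel for the rest
- hook_keeper (a joint): orange spring keeper on top of the empty hook's pin; value: how far it is pressed down, m, 0 up. Up, it stands 3.8 mm proud. Its upright inner face is 27 mm in from the pin's tip, and it slopes down from there over 14 mm towards the tip. An eye slid inwards presses it down with 2 to 8 N along the pin; it snaps up once the eye is past, holding it. The eye's centre is then 30 mm in from the tip
- hook_buffer (a joint): black sprung buffer ring, 16 mm across, round the pin 29.5 mm in from its tip; value: how far it is pushed in, m. It resists with 2 N plus 1 N per mm. An eye must push it 3.5 mm to clear the keeper, and once latched is pressed out against the keeper by it (about 3 mm left). At 4.5 mm it stops rigidly and the force climbs steeply: push until that is felt, 9 to 12 N
- spanner_eye (a point): centre of the hole of the loose red-eyed spanner, the one to hang: flat steel 6 mm thick (its x), 100 to 170 g, standing jaw down in the rest. The eye is a plate 26 mm wide (y) and 26 mm high with an 11 mm hole along x; grip it across its 26 mm. Below are a 20 mm wide handle and a C-shaped jaw 52 mm wide. z is up; the eye's top is 13 mm above, the jaw's tips 140 mm below
- rest: black block 60 x 100 x 34 mm, origin on the bench under its centre, slot 8 mm by 54.5 mm (long along y) and 26 mm deep in its top, so that the spanner stands with its jaw tips 8 mm above the bench, leaning a little in the slot; fixed
- hung_blue (a joint): swing of the blue-eyed spanner hanging on the rack, rad, 0 when plumb; about 115 to 150 mm long, it hangs 80 to 86 mm from the rotation axis. Leave hanging
- hung_yellow (a joint): swing of the yellow-eyed spanner hanging on the rack, rad, 0 when plumb; about 115 to 150 mm long, it hangs 80 to 86 mm from the rotation axis. Leave hanging
- hung_green (a joint): swing of the green-eyed spanner hanging on the rack, rad, 0 when plumb; about 115 to 150 mm long, it hangs 80 to 86 mm from the rotation axis. Leave hanging
- hung_grey (a joint): swing of the grey-eyed spanner hanging on the rack, rad, 0 when plumb; about 115 to 150 mm long, it hangs 80 to 86 mm from the rotation axis. Leave hanging
- hung_orange (a joint): swing of the orange-eyed spanner hanging on the rack, rad, 0 when plumb; about 115 to 150 mm long, it hangs 80 to 86 mm from the rotation axis. Leave hanging
- desiccant_jar: clear jar of pink granules with a white cap, 68 mm diameter, 84 mm tall; origin under its centre. Leave alone
- window_flange: white ring 120 mm across and 10 mm high, lying flat; origin under its centre. Leave alone
- screwdriver: orange-handled screwdriver 180 mm long lying on the bench along its x. Leave alone
- dust_cap_a: black round connector cap 38 mm across, 24 mm high; origin under its centre. Leave alone
- dust_cap_b: black round connector cap, as dust_cap_a. Leave alone
- round_plug: black round connector plug with a brass band standing on end, 34 mm across, 46 mm high; origin under its centre. Leave alone
- screw_tray: blue two-part tray of screws 120 x 160 x 30 mm; origin under its centre. Leave alone
Things that resemble listed ones, but are neither listed nor needed, are in the scene too. Of the things shaped like the part that bears spanner_eye, the bare steel one is meant.

How it is judged:
On the way, in this order (a step that is already met when the one before it is completed fails the run):
1. the empty hook is at the rack's front and is clicked in, at rest (x of hook_root in the frame of rack below -0.058 m and y of hook_root in the frame of rack between -0.0043 and 0.0043 m and velocity of joint rack_head between -0.2 and 0.2 rad/s), for 0.3 s.
2. the spanner's eye is on that hook, pushed in, with the keeper up behind it (x of spanner_eye in the frame of hook_root between -0.036 and -0.01 m and y of spanner_eye in the frame of hook_root between -0.004 and 0.004 m and z of spanner_eye in the frame of hook_root between -0.005 and 0.004 m and value of joint hook_keeper below 0.0006 m and value of joint hook_buffer above 0.002 m), for 0.2 s.
At the end, for the whole second after the job is handed in: Empty hook clicked in at the rack's front (within 4 deg), at rest; the red-eyed spanner hangs on it by its eye, released, still, plumb within 11 deg, eye centre within 4 mm sideways and -5 to +4 mm in height of the pin axis; keeper up (under 0.6 mm pressed), buffer held in by over 2 mm (all of step 1 and all of step 2 and linear speed of spanner below 0.03 m/s and angle between spanner_eye's own z axis and vertical below 0.2 rad); the robot touches nothing.
It fails at once if the spanner is forced against the rack with more than 22 N, all their contacts added up (contact force between spanner and rack_head above 22 N).
It fails at once if a hanging spanner is swung more than 40 degrees (value of joint any of hung_blue, hung_yellow, hung_green, hung_grey, hung_orange above 0.7 rad or value of joint any of hung_blue, hung_yellow, hung_green, hung_grey, hung_orange below -0.7 rad).
It fails at once if another thing on the bench is moved more than 20 mm (distance of any of desiccant_jar, window_flange, screwdriver, dust_cap_a, dust_cap_b, round_plug, screw_tray from where it was at the start of the episode above 0.02 m).
It also fails if it takes over 72 s, if anything falls off the work surface, if the arm or the gripper's body presses on something with over 40 N, if the wrist force passes 120 N, or if a joint passes its speed limit or range.

## Working session

There is one attempt and no reset: what is moved stays moved. The work goes in short steps, Python scripts to look and compute and a tool call to move; the robot and the scene stay as the last step left them, time stands still between calls to the robot, and variables do not carry over. Pictures are saved under pics/ and viewed, and the job is handed in when it is done.

Besides the shell and the picture viewer there is one more tool, called after "Emit:" as name(argument=value, ...) on one line, values as JSON. jog_arm: Moves the arm, as the interface text tells. Shift numbers are shares of 150 mm and turn numbers shares of 30 degrees, none past 1 either way. Its arguments: {"type":"object","properties":{"rows":{"type":"array","items":{"type":"object","properties":{"delta_pos":{"type":"array","items":{"type":"number","minimum":-1,"maximum":1}},"twist":{"type":"array","items":{"type":"number","minimum":-1,"maximum":1}}}}},"claw":{"type":"number"},"force":{"type":"number"}},"required":["rows"]}

```bash
ls; mkdir -p pics; cat > h.py <<'E'
import numpy as np, cv2
from rig import arm, optics
def cap(n,f=None):
    p,d=optics.capture(n)
    if f: cv2.imwrite('pics/'+f,p[:,:,::-1])
    np.savez('/tmp/'+n+'.npz',p=p,d=d)
    return p,d
def info(n):
    i=optics.camera_info(n); return np.array(i['mtx'],float),np.array(i['D'],float),np.array(i['camera_from_world'],float)
def ray(n,uv):
    K,D,T=info(n); q=cv2.undistortPoints(np.array(uv,float).reshape(-1,1,2),K,D).reshape(-1,2)
    d=np.c_[q,np.ones(len(q))]@T[:3,:3]; o=-T[:3,:3].T@T[:3,3]; return o,d
def onz(n,uv,z):
    o,d=ray(n,uv); return o+d*((z-o[2])/d[:,2])[:,None]
def dep(n,uv,z):
    o,d=ray(n,uv); return o+d*np.array(z).reshape(-1,1)
def proj(n,P):
    K,D,T=info(n); return cv2.projectPoints(np.array(P,float).reshape(-1,1,3),cv2.Rodrigues(T[:3,:3])[0],T[:3,3],K,D)[0].reshape(-1,2)
def st():
    s=arm.observe(); np.set_printoptions(precision=4,suppress=True)
    for k in s: print(k,np.array(s[k]).round(4).tolist())
    return s
E
python3 - <<'E'
from h import *
st()
for n in('side','top'):
    cap(n,n+'0.png'); K,D,T=info(n); print(n,K.tolist(),D,-T[:3,:3].T@T[:3,3],T[:3,:3].tolist())
E
```

```text
pics
time 0.0
joints [1.0438, 0.4119, -0.0127, 1.597, 0.0056, 1.1343, -0.0822]
dq [-0.0017, -0.0009, -0.0012, -0.0, 0.0002, -0.0008, 0.0015]
effort [0.0002, -58.7941, 0.6414, -29.1075, -0.0539, 0.0184, 0.0001]
tcp_pos [0.2765, -0.5599, 0.2218]
eef_rot [[0.4429, -0.8966, -0.0008], [-0.8966, -0.4429, 0.0014], [-0.0016, 0.0001, -1.0]]
ft_force [1.1192, 0.6532, -0.1435]
moment [-0.0016, 0.0197, -0.0539]
gripper_width 0.0881
side [[405.45536560056195, 0.0, 255.0655634769137], [0.0, 405.45536560056195, 190.85415235533898], [0.0, 0.0, 1.0]] [-0.0797  0.      0.      0.      0.    ] [ 0.3463 -0.7082  0.9153] [[0.9748434626029439, -0.22233512517170254, 0.015726268953130715], [-0.14621223300521688, -0.6911400996136989, -0.7077763387014251], [0.16823259594956932, 0.6876717638676534, -0.7062615229780109]]
top [[349.38462229573025, 0.0, 254.25650382313142], [0.0, 349.38462229573025, 193.94962366414018], [0.0, 0.0, 1.0]] [-0.047  0.     0.     0.     0.   ] [ 0.5015 -0.0109  1.0786] [[-0.00621039122617219, -0.9999795224592617, 0.0015445720976452252], [-0.9988926892428082, 0.006131592676938084, -0.04664546010615438], [0.04663503423488186, -0.0018325483325302514, -0.9989103139664343]]
```

View pics/side0.png

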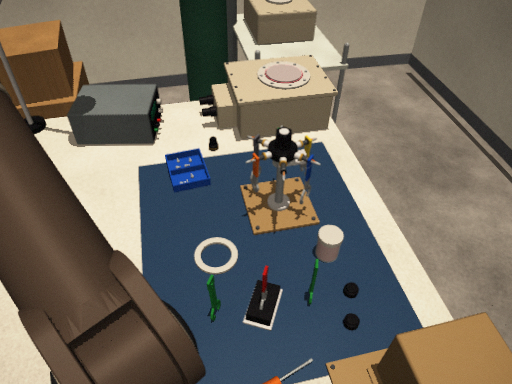

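View pics/top0.png

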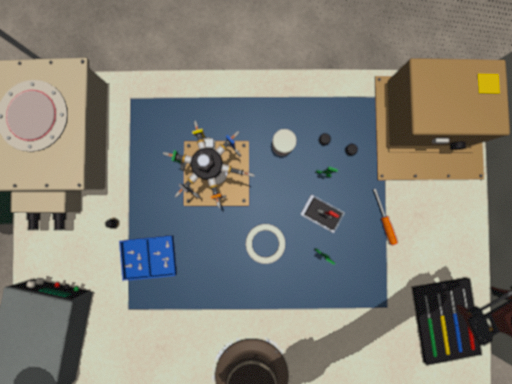

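```bash
python3 - <<'E'
from h import *
p=np.load('/tmp/top.npz')['p'][:,:,::-1]; s=np.load('/tmp/side.npz')['p'][:,:,::-1]
a=cv2.resize(p[115:215,160:260],(600,600),interpolation=cv2.INTER_CUBIC); cv2.imwrite('pics/z1.png',a)
a=cv2.resize(s[115:235,230:350],(600,600),interpolation=cv2.INTER_CUBIC); cv2.imwrite('pics/z2.png',a)
a=cv2.resize(p[155:275,290:410],(600,600),interpolation=cv2.INTER_CUBIC); cv2.imwrite('pics/z3.png',a)
a=cv2.resize(s[225:335,190:340],(750,550),interpolation=cv2.INTER_CUBIC); cv2.imwrite('pics/z4.png',a)
E
```

```text
(no output)
```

View pics/z1.png

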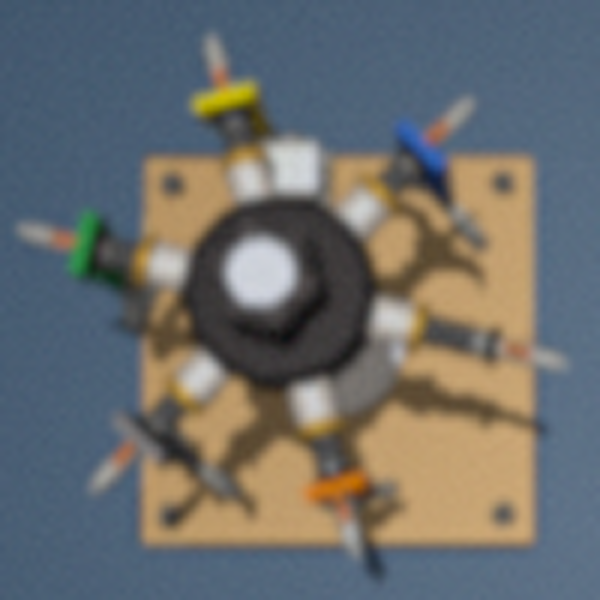

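View pics/z2.png

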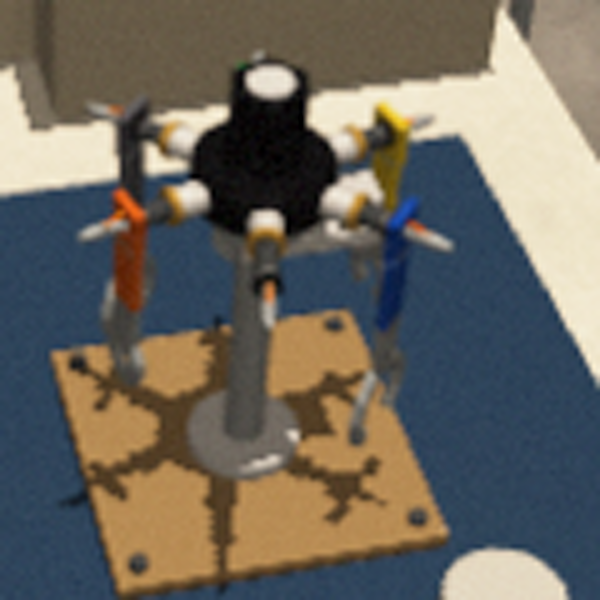

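View pics/z3.png

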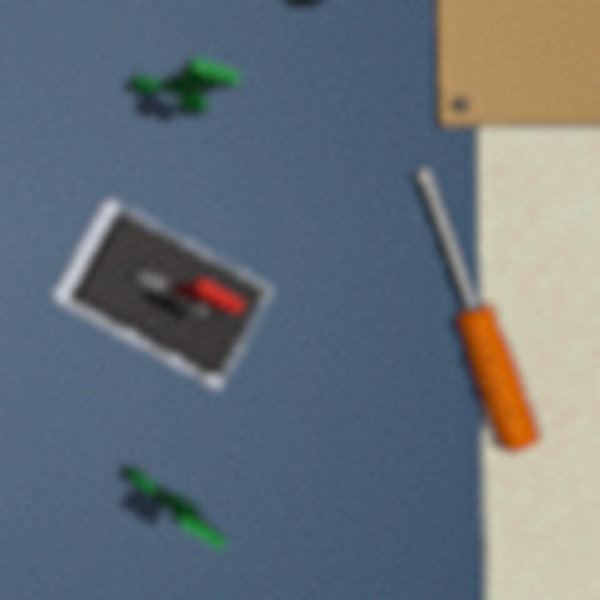

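View pics/z4.png

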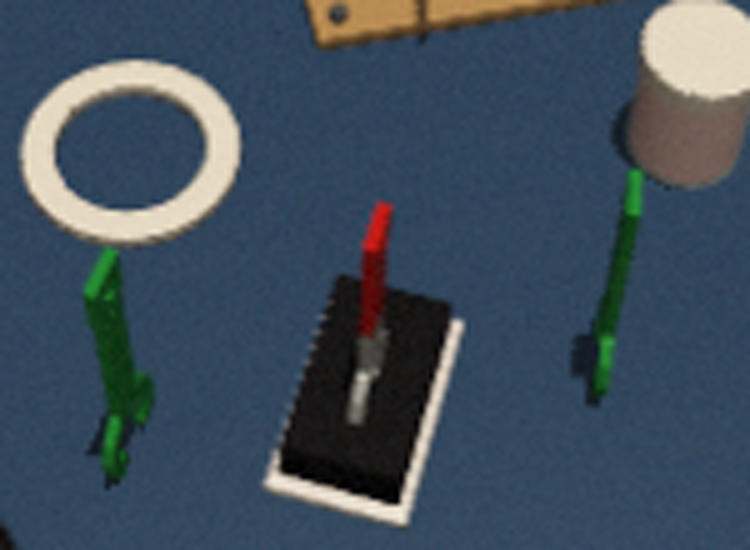

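```bash
python3 - <<'E'
from h import *
p=np.load('/tmp/top.npz')['p']; d=np.load('/tmp/top.npz')['d']
s=np.load('/tmp/side.npz')['p']; ds=np.load('/tmp/side.npz')['d']
np.set_printoptions(precision=4,suppress=True)
hs=cv2.cvtColor(p,cv2.COLOR_RGB2HSV)
def show(n,uv,dd):
    uv=np.array(uv,float); z=[dd[int(round(v)),int(round(u))] for u,v in uv]; P=dep(n,uv,z); print(P); return P
# base plate mask
H,S,V=[hs[...,i].astype(int) for i in range(3)]
m=((H>10)&(H<25)&(S>80)&(V>100)).astype(np.uint8); m[:, :160]=0;m[:,260:]=0;m[:120]=0;m[220:]=0
c=max(cv2.findContours(m,0,2)[0],key=cv2.contourArea)
r=cv2.minAreaRect(cv2.convexHull(c)); print(r)
B=cv2.boxPoints(r); P=onz('top',B,.012); print(P,np.linalg.norm(P-np.roll(P,1,0),axis=1),P.mean(0))
# white disk
w=((V>150)&(S<60)).astype(np.uint8); w2=np.zeros_like(w); w2[150:172,192:215]=w[150:172,192:215]
ys,xs=np.nonzero(w2); print('disk px',xs.mean(),ys.mean(),len(xs)); print(onz('top',[[xs.mean(),ys.mean()]],.281))
print(d[int(ys.mean()),int(xs.mean())]); show('top',[[xs.mean(),ys.mean()]],d)
# side disk
hs2=cv2.cvtColor(s,cv2.COLOR_RGB2HSV).astype(int); w=((hs2[...,2]>150)&(hs2[...,1]<80)); w2=np.zeros(w.shape,bool); w2[124:140,274:296]=w[124:140,274:296]
ys,xs=np.nonzero(w2); print('side disk',xs.mean(),ys.mean(),len(xs)); show('side',[[xs.mean(),ys.mean()]],ds)
print(onz('side',[[xs.mean(),ys.mean()]],.281))
# pin tips in top view z=.22
z=lambda a,b:(160+a/6-.5+.08,115+b/6-.5+.08)
t=[z(212,38),z(470,103),z(565,360),z(372,570),z(95,490),z(20,230)]
T=onz('top',t,.22); print(T)
# red
for n,hh,dd in(('top',hs.astype(int),d),('side',hs2,ds)):
    m=((hh[...,0]<6)|(hh[...,0]>174))&(hh[...,1]>150)&(hh[...,2]>80)
    mm=np.zeros_like(m); 
    if n=='top': mm[190:235,300:350]=m[190:235,300:350]
    else: mm[250:320,245:285]=m[250:320,245:285]
    ys,xs=np.nonzero(mm); print(n,xs.min(),xs.max(),ys.min(),ys.max(),len(xs))
    P=dep(n,np.c_[xs,ys],dd[ys,xs]); print(P.min(0),P.max(0))
    i=np.argsort(-P[:,2]); print(P[i[:12]])
E
```

```text
((215.99998474121094, 172.99998474121094), (63.99999237060547, 63.99999237060547), -0.0)
[[0.5188 0.2021 0.012 ]
 [0.7162 0.203  0.012 ]
 [0.7148 0.0054 0.012 ]
 [0.5177 0.0064 0.012 ]] [0.1957 0.1974 0.1976 0.1971] [0.6169 0.1042 0.012 ]
disk px 202.85436893203882 159.93203883495147 103
[[0.6178 0.1053 0.281 ]]
0.8003717
[[0.6175 0.105  0.2829]]
side disk 286.2857142857143 133.04761904761904 84
[[0.6216 0.0932 0.2861]]
[[0.6239 0.0998 0.281 ]]
[[ 0.7247  0.1343  0.22  ]
 [ 0.6966  0.0272  0.22  ]
 [ 0.5894 -0.0115  0.22  ]
 [ 0.5037  0.068   0.22  ]
 [ 0.5371  0.1819  0.22  ]
 [ 0.645   0.2136  0.22  ]]
top 328 338 211 217 41
[ 0.4797 -0.26    0.0314] [ 0.5015 -0.0109  1.0786]
[[ 0.5015 -0.0109  1.0786]
 [ 0.493  -0.2165  0.1622]
 [ 0.4982 -0.2114  0.1614]
 [ 0.4876 -0.2298  0.1612]
 [ 0.4956 -0.2169  0.1606]
 [ 0.4903 -0.2221  0.1603]
 [ 0.4982 -0.2144  0.1601]
 [ 0.4903 -0.2196  0.16  ]
 [ 0.4849 -0.2327  0.16  ]
 [ 0.4929 -0.2197  0.1596]
 [ 0.4876 -0.2276  0.1594]
 [ 0.4929 -0.225   0.1594]]
side 263 267 265 291 70
[ 0.4849 -0.2333 -0.0014] [ 0.5266 -0.103   0.1637]
[[ 0.4918 -0.2215  0.1637]
 [ 0.4893 -0.2228  0.1625]
 [ 0.489  -0.2333  0.1625]
 [ 0.4983 -0.2139  0.1624]
 [ 0.4943 -0.221   0.1623]
 [ 0.4854 -0.2295  0.1619]
 [ 0.4978 -0.2159  0.1616]
 [ 0.491  -0.2252  0.1616]
 [ 0.497  -0.2102  0.1614]
 [ 0.4883 -0.227   0.1613]
 [ 0.4849 -0.2315  0.1612]
 [ 0.4889 -0.2244  0.1611]]
```

```bash
cat >> h.py <<'E'
from scipy.spatial.transform import Rotation as Ro
def down(yaw,tilt=None):
    c,s=np.cos(np.radians(yaw)),np.sin(np.radians(yaw))
    return np.array([[c,s,0],[s,-c,0],[0,0,-1.]])
def plan(pos,yaw,cur=None,n=1):
    """prints a chain of calls from current measured pose (or cur=(pos,yaw) commanded)"""
    if cur is None:
        s=arm.observe(); p=np.array(s['tcp_pos']); R=np.array(s['eef_rot'])
    else: p=np.array(cur[0],float); R=down(cur[1]) if np.isscalar(cur[1]) else np.array(cur[1])
    pos=np.array(pos,float); Rt=down(yaw) if np.isscalar(yaw) else np.array(yaw)
    for k in range(12):
        dl=R.T@(pos-p)/.15; tw=np.degrees(Ro.from_matrix(R.T@Rt).as_rotvec())/30
        f=min(1,1/max(1e-9,abs(dl).max())); g=min(1,1/max(1e-9,abs(tw).max()))
        dl=(dl*f).round(4); tw=(tw*g).round(4)
        p=p+R@dl*.15; R=R@Ro.from_rotvec(np.radians(tw*30)).as_matrix()
        print('call',dl.tolist(),tw.tolist(),'->',p.round(4),'yaw',np.degrees(np.arctan2(R[1,0],R[0,0])).round(2))
        if f==1 and g==1: break
E
python3 - <<'E'
from h import *
plan([.617,.1045,.33],-13.8)
# refine plate edges & spanner
p=np.load('/tmp/top.npz')['p']; hs=cv2.cvtColor(p,cv2.COLOR_RGB2HSV).astype(int)
m=((hs[...,0]>10)&(hs[...,0]<25)&(hs[...,1]>80)&(hs[...,2]>90)); m=m[120:220,160:260].astype(float)
# subpixel via blurred red-blue along columns
g=cv2.GaussianBlur(p[120:220,160:260].astype(float),(0,0),.7); f=g[...,0]-g[...,2]
def edge(prof):
    lo,hi=np.median(prof[:4]),np.median(prof[-4:]); t=(lo+hi)/2; i=np.where((prof[:-1]-t)*(prof[1:]-t)<=0)[0][0]; return i+(t-prof[i])/(prof[i+1]-prof[i])
R=[];
for u in (list(range(30,45))+list(range(65,85))):
    R.append((160+u,120+78+edge(f[78:94,u])))
P=onz('top',R,.012); k=np.polyfit(P[:,1],P[:,0],1); print('front edge: x=',k, np.degrees(np.arctan(-k[0])),np.std(P[:,0]-np.polyval(k,P[:,1])))
R=[(160+82+edge(f[v,82:98]),120+v) for v in range(28,80)]
P=onz('top',R,.012); k=np.polyfit(P[:,0],P[:,1],1); print('right edge: y=',k,np.degrees(np.arctan(k[0])),np.std(P[:,1]-np.polyval(k,P[:,0])))
E
```

```text
call [-0.7425, -1.0, -0.1794] [-0.0006, 0.0016, -1.0] -> [ 0.3618 -0.3937  0.2489] yaw -33.71
call [-0.1155, -1.0, -0.1456] [-0.0005, 0.0011, -0.6637] -> [ 0.4306 -0.2593  0.2708] yaw -13.8
call [0.2369, -1.0, -0.1488] [0.0, -0.0, -0.0] -> [ 0.5009 -0.1221  0.2931] yaw -13.8
call [0.2369, -1.0, -0.1488] [0.0, -0.0, -0.0] -> [0.5712 0.0151 0.3154] yaw -13.8
call [0.1544, -0.6519, -0.097] [0.0, -0.0, -0.0] -> [0.617  0.1045 0.33  ] yaw -13.8
front edge: x= [0.00475344 0.51573616] -0.2723499219841606 0.0004289295793253958
right edge: y= [0.00041973 0.00359224] 0.024048996598773645 0.0006648763283414845
```

Emit:
jog_arm(rows=[{"delta_pos": [-0.74, -1, -0.4], "twist": [0, 0, -1]}, {"delta_pos": [-0.74, -1, -0.4], "twist": [0, 0, -1]}, {"delta_pos": [-0.74, -1, -0.4], "twist": [0, 0, -1]}, {"delta_pos": [-0.74, -1, -0.4], "twist": [0, 0, -1]}, {"delta_pos": [-0.74, -1, -0.4], "twist": [0, 0, -1]}, {"delta_pos": [-0.74, -1, -0.4], "twist": [0, 0, -1]}, {"delta_pos": [-0.74, -1, -0.4], "twist": [0, 0, -1]}, {"delta_pos": [-0.74, -1, -0.4], "twist": [0, 0, -1]}, {"delta_pos": [-0.74, -1, -0.4], "twist": [0, 0, -1]}, {"delta_pos": [-0.74, -1, -0.4], "twist": [0, 0, -1]}], claw=75, force=30)

```text
time: 0.93
tcp_pos: [0.361, -0.3955, 0.2819]
eef_rot: [[0.83, -0.557, -0.001], [-0.557, -0.83, 0.001], [-0.001, 0.0, -1.0]]
ft_force: [0.0, -0.0, -0.6]
gripper_width: 0.075
```

```bash
python3 - <<'E'
from h import *
plan([.617,.1045,.32],-13.8)
E
```

```text
call [-0.1185, -1.0, -0.0683] [-0.0004, 0.0025, -0.6688] -> [ 0.4299 -0.261   0.2921] yaw -13.8
call [0.2366, -1.0, -0.0698] [0.0, 0.0, -0.0] -> [ 0.5001 -0.1238  0.3026] yaw -13.8
call [0.2366, -1.0, -0.0698] [0.0, 0.0, -0.0] -> [0.5704 0.0134 0.3131] yaw -13.8
call [0.1571, -0.6641, -0.0463] [0.0, 0.0, -0.0] -> [0.617  0.1045 0.32  ] yaw -13.8
```

Emit:
jog_arm(rows=[{"delta_pos": [-0.1185, -1, -0.12], "twist": [0, 0.0025, -0.669]}, {"delta_pos": [-0.1185, -1, -0.12], "twist": [0, 0.0025, -0.669]}, {"delta_pos": [-0.1185, -1, -0.12], "twist": [0, 0.0025, -0.669]}, {"delta_pos": [-0.1185, -1, -0.12], "twist": [0, 0.0025, -0.669]}, {"delta_pos": [-0.1185, -1, -0.12], "twist": [0, 0.0025, -0.669]}, {"delta_pos": [-0.1185, -1, -0.12], "twist": [0, 0.0025, -0.669]}, {"delta_pos": [-0.1185, -1, -0.12], "twist": [0, 0.0025, -0.669]}, {"delta_pos": [-0.1185, -1, -0.12], "twist": [0, 0.0025, -0.669]}, {"delta_pos": [-0.1185, -1, -0.12], "twist": [0, 0.0025, -0.669]}, {"delta_pos": [-0.1185, -1, -0.12], "twist": [0, 0.0025, -0.669]}])

```text
time: 1.77
tcp_pos: [0.43, -0.2609, 0.3003]
eef_rot: [[0.971, -0.238, 0.001], [-0.238, -0.971, -0.0], [0.001, 0.0, -1.0]]
ft_force: [-1.3, 0.4, 0.4]
gripper_width: 0.0751
```

Emit:
jog_arm(rows=[{"delta_pos": [0.2366, -1, -0.07], "twist": [0, 0, 0]}, {"delta_pos": [0.2366, -1, -0.07], "twist": [0, 0, 0]}, {"delta_pos": [0.2366, -1, -0.07], "twist": [0, 0, 0]}, {"delta_pos": [0.2366, -1, -0.07], "twist": [0, 0, 0]}, {"delta_pos": [0.2366, -1, -0.07], "twist": [0, 0, 0]}, {"delta_pos": [0.2366, -1, -0.07], "twist": [0, 0, 0]}, {"delta_pos": [0.2366, -1, -0.07], "twist": [0, 0, 0]}, {"delta_pos": [0.2366, -1, -0.07], "twist": [0, 0, 0]}, {"delta_pos": [0.2366, -1, -0.07], "twist": [0, 0, 0]}, {"delta_pos": [0.2366, -1, -0.07], "twist": [0, 0, 0]}])

```text
time: 2.6
tcp_pos: [0.5, -0.1237, 0.3111]
eef_rot: [[0.971, -0.238, 0.001], [-0.238, -0.971, -0.001], [0.001, 0.001, -1.0]]
ft_force: [0.3, 0.4, -0.5]
gripper_width: 0.0751
```

Emit:
jog_arm(rows=[{"delta_pos": [0.2366, -1, -0.07], "twist": [0, 0, 0]}, {"delta_pos": [0.2366, -1, -0.07], "twist": [0, 0, 0]}, {"delta_pos": [0.2366, -1, -0.07], "twist": [0, 0, 0]}, {"delta_pos": [0.2366, -1, -0.07], "twist": [0, 0, 0]}, {"delta_pos": [0.2366, -1, -0.07], "twist": [0, 0, 0]}, {"delta_pos": [0.2366, -1, -0.07], "twist": [0, 0, 0]}, {"delta_pos": [0.2366, -1, -0.07], "twist": [0, 0, 0]}, {"delta_pos": [0.2366, -1, -0.07], "twist": [0, 0, 0]}, {"delta_pos": [0.2366, -1, -0.07], "twist": [0, 0, 0]}, {"delta_pos": [0.2366, -1, -0.07], "twist": [0, 0, 0]}])

```text
time: 3.43
tcp_pos: [0.57, 0.0136, 0.3218]
eef_rot: [[0.971, -0.238, 0.001], [-0.238, -0.971, -0.001], [0.002, 0.001, -1.0]]
ft_force: [0.2, 0.3, 0.4]
gripper_width: 0.0751
```

```bash
python3 - <<'E'
from h import *
st(); plan([.617,.1045,.32],-13.8); 
E
```

```text
time 3.4333
joints [0.296, 0.295, -0.5212, 1.5635, 0.1514, 1.3221, -0.484]
dq [-0.0039, 0.0002, -0.006, -0.0011, -0.0006, 0.0004, -0.0022]
effort [-0.0431, -49.1699, -4.1231, -30.8167, -0.046, -0.0248, 0.0072]
tcp_pos [0.57, 0.0136, 0.3218]
eef_rot [[0.9713, -0.238, 0.0013], [-0.238, -0.9713, -0.0011], [0.0015, 0.0008, -1.0]]
ft_force [0.2264, 0.2531, 0.4075]
moment [-0.052, -0.057, -0.0034]
gripper_width 0.0751
call [0.1597, -0.6634, 0.0115] [0.0015, -0.0029, 0.001] -> [0.617  0.1045 0.32  ] yaw -13.8
```

Emit:
jog_arm(rows=[{"delta_pos": [0.16, -0.663, 0.0115], "twist": [0, -0.003, 0]}, {"delta_pos": [0.16, -0.663, 0.0115], "twist": [0, -0.003, 0]}, {"delta_pos": [0.16, -0.663, 0.0115], "twist": [0, -0.003, 0]}, {"delta_pos": [0.16, -0.663, 0.1], "twist": [0, -0.003, 0]}, {"delta_pos": [0.16, -0.663, 0.2], "twist": [0, -0.003, 0]}, {"delta_pos": [0.16, -0.663, 0.3], "twist": [0, -0.003, 0]}, {"delta_pos": [0.16, -0.663, 0.4], "twist": [0, -0.003, 0]}, {"delta_pos": [0.16, -0.663, 0.5], "twist": [0, -0.003, 0]}, {"delta_pos": [0.16, -0.663, 0.5], "twist": [0, -0.003, 0]}, {"delta_pos": [0.16, -0.663, 0.5], "twist": [0, -0.003, 0]}])

```text
time: 4.27
tcp_pos: [0.6169, 0.1051, 0.2464]
eef_rot: [[0.972, -0.237, -0.002], [-0.237, -0.972, -0.001], [-0.001, 0.001, -1.0]]
ft_force: [0.6, -0.6, 0.5]
gripper_width: 0.075
```

Emit:
jog_arm(rows=[{"delta_pos": [0, 0, 0], "twist": [0, 0, 0]}, {"delta_pos": [0, 0, 0], "twist": [0, 0, 0]}, {"delta_pos": [0, 0, 0], "twist": [0, 0, 0]}, {"delta_pos": [0, 0, 0], "twist": [0, 0, 0]}, {"delta_pos": [0, 0, 0], "twist": [0, 0, 0]}, {"delta_pos": [0, 0, 0], "twist": [0, 0, 0]}, {"delta_pos": [0, 0, 0], "twist": [0, 0, 0]}, {"delta_pos": [0, 0, 0], "twist": [0, 0, 0]}, {"delta_pos": [0, 0, 0], "twist": [0, 0, 0]}, {"delta_pos": [0, 0, 0], "twist": [0, 0, 0]}], claw=30, force=25)

```text
time: 5.1
tcp_pos: [0.6184, 0.1057, 0.2471]
eef_rot: [[0.972, -0.236, 0.002], [-0.236, -0.972, 0.0], [0.002, -0.001, -1.0]]
ft_force: [5.6, 0.3, -1.3]
gripper_width: 0.0397
```

```bash
python3 - <<'E'
from h import *
st(); cap('side','s1.png'); cap('top','t1.png')
E
```

```text
time 5.1
joints [0.1274, 0.4496, -0.531, 1.5335, 0.2372, 1.2208, -0.6801]
dq [0.0003, -0.0012, -0.0002, 0.0005, -0.0013, -0.0014, -0.0009]
effort [-0.5626, -59.3756, -7.0572, -27.5674, -0.5863, 1.1651, 0.0295]
tcp_pos [0.6184, 0.1057, 0.2471]
eef_rot [[0.9716, -0.2365, 0.0023], [-0.2365, -0.9716, 0.0001], [0.0022, -0.0007, -1.0]]
ft_force [5.552, 0.3335, -1.2871]
moment [-0.0627, -0.6895, 0.0149]
gripper_width 0.0397
```

Emit:
jog_arm(rows=[{"delta_pos": [0.012, 0, 0], "twist": [0, 0, 0.05]}, {"delta_pos": [0.012, 0, 0], "twist": [0, 0, 0.13]}, {"delta_pos": [0.012, 0, 0], "twist": [0, 0, 0.22]}, {"delta_pos": [0.012, 0, 0], "twist": [0, 0, 0.32]}, {"delta_pos": [0.012, 0, 0], "twist": [0, 0, 0.43]}, {"delta_pos": [0.012, 0, 0], "twist": [0, 0, 0.54]}, {"delta_pos": [0.012, 0, 0], "twist": [0, 0, 0.65]}, {"delta_pos": [0.012, 0, 0], "twist": [0, 0, 0.77]}, {"delta_pos": [0.012, 0, 0], "twist": [0, 0, 0.88]}, {"delta_pos": [0.012, 0, 0], "twist": [0, 0, 1]}])

```text
time: 6.03
tcp_pos: [0.6187, 0.106, 0.2471]
eef_rot: [[0.721, -0.693, -0.0], [-0.693, -0.721, 0.0], [-0.0, 0.0, -1.0]]
ft_force: [-0.8, -0.1, 2.0]
gripper_width: 0.0399
```

```bash
python3 - <<'E'
from h import *
s=st(); R=s['eef_rot']; print(np.degrees(np.arctan2(R[1][0],R[0][0])))
E
```

```text
time 6.0333
joints [0.0537, 0.4336, -0.4229, 1.5355, 0.1848, 1.2125, -1.1649]
dq [-0.1031, -0.0237, 0.1535, 0.0049, -0.0769, -0.0061, -0.6974]
effort [0.9785, -57.5324, -4.8068, -29.2662, 0.3481, -0.2771, 1.1533]
tcp_pos [0.6187, 0.106, 0.2471]
eef_rot [[0.7211, -0.6928, -0.0004], [-0.6928, -0.7211, 0.0002], [-0.0004, 0.0001, -1.0]]
ft_force [-0.7757, -0.1277, 1.9694]
moment [0.138, 0.2349, 0.0434]
gripper_width 0.0399
-43.85292257119171
```

Emit:
jog_arm(rows=[{"delta_pos": [0, 0, 0], "twist": [0, 0, 0.1]}, {"delta_pos": [0, 0, 0], "twist": [0, 0, 0.2]}, {"delta_pos": [0, 0, 0], "twist": [0, 0, 0.3]}, {"delta_pos": [0, 0, 0], "twist": [0, 0, 0.4]}, {"delta_pos": [0, 0, 0], "twist": [0, 0, 0.5]}, {"delta_pos": [0, 0, 0], "twist": [0, 0, 0.6]}, {"delta_pos": [0, 0, 0], "twist": [0, 0, 0.7]}, {"delta_pos": [0, 0, 0], "twist": [0, 0, 0.8]}, {"delta_pos": [0, 0, 0], "twist": [0, 0, 0.9]}, {"delta_pos": [0, 0, 0], "twist": [0, 0, 1]}])

```text
time: 6.87
tcp_pos: [0.6188, 0.1057, 0.247]
eef_rot: [[0.278, -0.961, -0.0], [-0.961, -0.278, 0.0], [-0.0, 0.0, -1.0]]
ft_force: [-1.9, -1.0, 2.7]
gripper_width: 0.04
```

Emit:
jog_arm(rows=[{"delta_pos": [0, 0, 0], "twist": [0, 0, 0.09]}, {"delta_pos": [0, 0, 0], "twist": [0, 0, 0.18]}, {"delta_pos": [0, 0, 0], "twist": [0, 0, 0.26]}, {"delta_pos": [0, 0, 0], "twist": [0, 0, 0.34]}, {"delta_pos": [0, 0, 0], "twist": [0, 0, 0.4]}, {"delta_pos": [0, 0, 0], "twist": [0, 0, 0.46]}, {"delta_pos": [0, 0, 0], "twist": [0, 0, 0.5]}, {"delta_pos": [0, 0, 0], "twist": [0, 0, 0.53]}, {"delta_pos": [0, 0, 0], "twist": [0, 0, 0.54]}, {"delta_pos": [0, 0, 0], "twist": [0, 0, 0.54]}])

```text
time: 7.7
tcp_pos: [0.6189, 0.1056, 0.247]
eef_rot: [[0.002, -1.0, -0.0], [-1.0, -0.002, -0.0], [0.0, 0.0, -1.0]]
ft_force: [-1.5, -1.1, 4.0]
gripper_width: 0.0401
```

```bash
python3 - <<'E'
from h import *
s=st(); R=s['eef_rot']; print(np.degrees(np.arctan2(R[1][0],R[0][0])))
E
```

```text
time 7.7
joints [-0.0579, 0.4137, -0.2624, 1.5439, 0.1122, 1.1989, -1.9083]
dq [0.0028, 0.0002, -0.0027, -0.0021, 0.0019, 0.0011, 0.0097]
effort [-0.5581, -56.0964, -2.5974, -28.8999, 0.2218, -0.6725, -0.0553]
tcp_pos [0.6189, 0.1056, 0.247]
eef_rot [[0.0024, -1.0, -0.0002], [-1.0, -0.0024, -0.0001], [0.0001, 0.0002, -1.0]]
ft_force [-1.5066, -1.1043, 4.0262]
moment [0.1465, 0.3339, -0.1167]
gripper_width 0.0401
-89.8610509721942
```

Emit:
jog_arm(rows=[{"delta_pos": [0, 0, 0], "twist": [0, 0, 0]}, {"delta_pos": [0, 0, 0], "twist": [0, 0, 0]}, {"delta_pos": [0, 0, 0], "twist": [0, 0, 0]}, {"delta_pos": [0, 0, 0], "twist": [0, 0, 0]}, {"delta_pos": [0, 0, -0.1], "twist": [0, 0, 0]}, {"delta_pos": [0, 0, -0.2], "twist": [0, 0, 0]}, {"delta_pos": [0, 0, -0.3], "twist": [0, 0, 0]}, {"delta_pos": [0, 0.1, -0.4], "twist": [0, 0, 0]}, {"delta_pos": [0, 0.3, -0.5], "twist": [0, 0, 0]}, {"delta_pos": [0.2, 0.5, -0.5], "twist": [0, 0, 0]}], claw=60)

```text
time: 8.53
tcp_pos: [0.5445, 0.082, 0.3238]
eef_rot: [[0.01, -1.0, 0.003], [-1.0, -0.01, 0.004], [-0.004, -0.003, -1.0]]
ft_force: [-0.2, -0.1, 0.9]
gripper_width: 0.06
```

```bash
python3 - <<'E'
from h import *
s=st(); cap('side','s2.png'); p,d=cap('top','t2.png')
cv2.imwrite('pics/z5.png',cv2.resize(p[115:235,160:280,::-1],(600,600),interpolation=cv2.INTER_CUBIC))
plan([.49,-.10,.28],-121)
E
```

```text
time 8.5333
joints [-0.009, 0.2278, -0.2762, 1.6198, 0.0607, 1.299, -1.8548]
dq [0.6076, -0.7636, 0.13, 1.018, -0.1937, -0.2776, 0.6878]
effort [-3.6368, -38.5605, -0.5623, -32.6689, 0.8416, 0.9339, -1.9791]
tcp_pos [0.5445, 0.082, 0.3238]
eef_rot [[0.0105, -0.9999, 0.0028], [-0.9999, -0.0105, 0.0041], [-0.0041, -0.0028, -1.0]]
ft_force [-0.2183, -0.0926, 0.9468]
moment [0.0079, 0.026, -0.0032]
gripper_width 0.06
call [1.0, 0.2997, 0.2502] [-0.0007, -0.0055, 1.0] -> [ 0.4966 -0.0779  0.2855] yaw -120.01
call [0.1499, -0.0354, 0.0365] [-0.0, -0.0001, 0.033] -> [ 0.49 -0.1   0.28] yaw -121.0
```

View pics/z5.png

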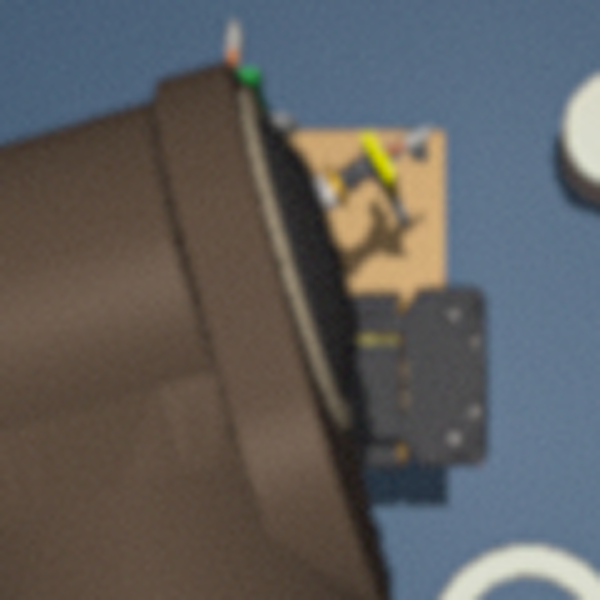

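View pics/s2.png

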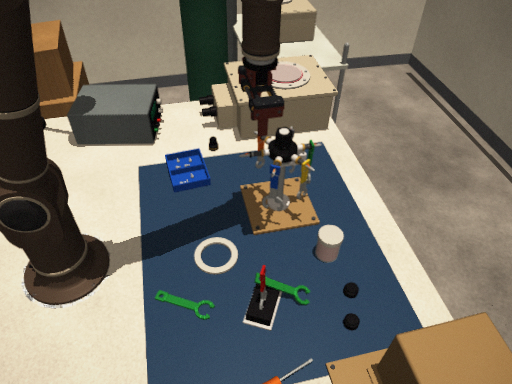

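```bash
python3 - <<'E'
from h import *
p=np.load('/tmp/top.npz')['p']; s=np.load('/tmp/side.npz')['p']
a=cv2.resize(p[190:240,295:345,::-1],(600,600),interpolation=cv2.INTER_CUBIC); cv2.imwrite('pics/z6.png',a)
a=cv2.resize(s[255:330,235:315,::-1],(640,600),interpolation=cv2.INTER_CUBIC); cv2.imwrite('pics/z7.png',a)
for n,pp,(r0,r1,c0,c1) in(('top',p,(200,225,318,345)),('side',s,(260,310,255,275))):
    hh=cv2.cvtColor(pp,cv2.COLOR_RGB2HSV).astype(int); d=np.load('/tmp/%s.npz'%n)['d']
    m=((hh[...,0]<8)|(hh[...,0]>172))&(hh[...,1]>120)&(hh[...,2]>50); mm=np.zeros_like(m); mm[r0:r1,c0:c1]=m[r0:r1,c0:c1]
    ys,xs=np.nonzero(mm); P=dep(n,np.c_[xs,ys],d[ys,xs]); 
    for z0,z1 in((.04,.1),(.1,.13),(.13,.15),(.15,.17)):
        q=P[(P[:,2]>z0)&(P[:,2]<z1)]
        if len(q): print(n,z0,len(q),q.mean(0),q.std(0))
    q=P[P[:,2]>.148]; c=q[:,:2]-q[:,:2].mean(0); w,v=np.linalg.eigh(c.T@c); t=c@v[:,1]; print('dir',np.degrees(np.arctan2(v[1,1],v[0,1])),t.min(),t.max(), 'mid',q[:,:2].mean(0)+v[:,1]*(t.min()+t.max())/2, q[:,2].mean())
E
```

```text
top 0.04 7 [ 0.48419111 -0.22697728  0.06283407] [0.0032258  0.00824312 0.01838601]
top 0.1 7 [ 0.48829305 -0.21491987  0.1156586 ] [0.00383356 0.00541723 0.00898178]
top 0.13 6 [ 0.48697506 -0.21701791  0.14122001] [0.00570179 0.00718533 0.00424754]
top 0.15 25 [ 0.48733704 -0.21824144  0.15905688] [0.00440136 0.0072346  0.00180666]
dir 85.22903343937848 -0.020505669699052376 0.1998110475945117 mid [ 0.49533886 -0.12092466] 0.19442491444235666
side 0.04 13 [ 0.48714508 -0.22498612  0.09330337] [0.00362597 0.00327618 0.00383157]
side 0.1 29 [ 0.48675939 -0.22513271  0.11556011] [0.00304543 0.00260152 0.00846877]
side 0.13 24 [ 0.48626951 -0.22382231  0.14142304] [0.00441583 0.00500616 0.0053694 ]
side 0.15 37 [ 0.48689223 -0.21956247  0.15994873] [0.00418801 0.00717976 0.00272858]
dir 61.27968058063999 -0.009699683860295282 0.015653438490630417 mid [ 0.48792452 -0.21758964] 0.15913940136791963
```

View pics/z6.png

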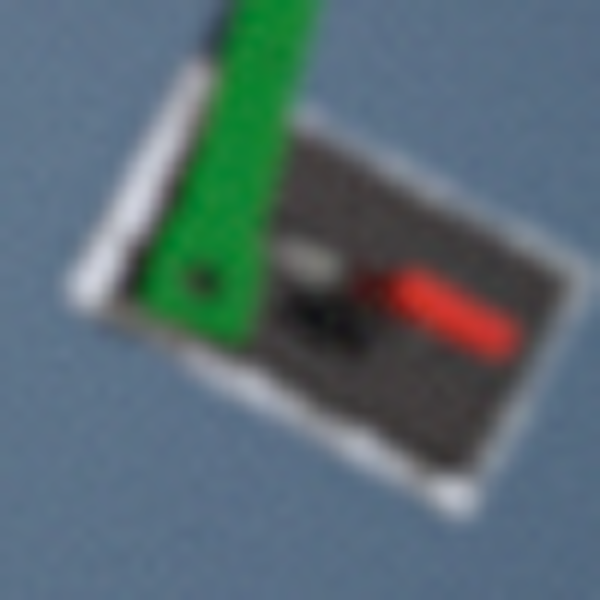

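View pics/z7.png

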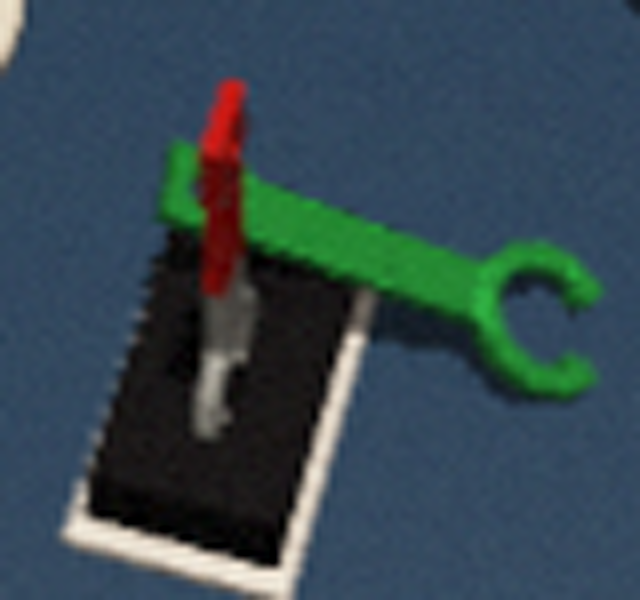

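```bash
python3 - <<'E'
from h import *
p=np.load('/tmp/top.npz')['p'].astype(float)
f=(p[...,0]-(p[...,1]+p[...,2])/2)[205:225,318:345]; f=cv2.resize(f,None,fx=8,fy=8,interpolation=cv2.INTER_CUBIC)
m=(f>75).astype(np.uint8); c=max(cv2.findContours(m,0,2)[0],key=cv2.contourArea); r=cv2.minAreaRect(c); print(f.max(),r)
B=cv2.boxPoints(r); uv=B/8+[318-.4375,205-.4375]; P=onz('top',uv,.161); print(P,P.mean(0),np.linalg.norm(P-np.roll(P,1,0),axis=1)); 
e=P-np.roll(P,1,0); k=np.argmax(np.linalg.norm(e,axis=1)); print(np.degrees(np.arctan2(e[k,1],e[k,0])))
s=np.load('/tmp/side.npz')['p'].astype(float)
# side: top face corners in z7: (232,82),(245,90),(240,155),(205,150) /8+(235,255)
uv=np.array([[222,85],[245,88],[240,155],[203,150]])/8+[235-.44,255-.44]
P=onz('side',uv,.161);print(P,P.mean(0))
# rest edges top z=.034
uv=np.array([[75,300],[465,520],[590,270]])/12+[295-.46,190-.46]; P=onz('top',uv,.0); print(P); e=np.diff(P,axis=0); print(np.linalg.norm(e,axis=1),np.degrees(np.arctan2(e[:,1],e[:,0])))
E
```

```text
159.57571048475802 ((116.58941650390625, 88.86650085449219), (90.35415649414062, 30.236347198486328), 27.47443199157715)
[[ 0.48847769 -0.2014849   0.161     ]
 [ 0.49724933 -0.20622067  0.161     ]
 [ 0.48336719 -0.23249653  0.161     ]
 [ 0.47460219 -0.22774727  0.161     ]] [ 0.4859241  -0.21698734  0.161     ] [0.02970255 0.00996841 0.02971759 0.00996898]
-117.84852618557917
[[ 0.48953536 -0.20599297  0.161     ]
 [ 0.49556766 -0.20833331  0.161     ]
 [ 0.48895381 -0.22947166  0.161     ]
 [ 0.47941517 -0.22573415  0.161     ]] [ 0.488368   -0.21738302  0.161     ]
[[ 0.48738016 -0.15607304  0.        ]
 [ 0.43016743 -0.25593528  0.        ]
 [ 0.49413146 -0.28931043  0.        ]]
[0.11509024 0.07214775] [-119.80911164  -27.55465218]
```

```bash
python3 - <<'E'
from h import *
plan([.4875,-.2168,.25],-118,cur=([.544,.0757,.322],-90))
E
```

```text
call [1.0, 0.1932, 0.2462] [0.0, 0.0, 0.9333] -> [ 0.515  -0.0743  0.2851] yaw -118.0
call [0.9249, -0.284, 0.2338] [0.0, 0.0, 0.0] -> [ 0.4875 -0.2168  0.25  ] yaw -118.0
```

Emit:
jog_arm(rows=[{"delta_pos": [1, 0.1932, 0.1], "twist": [0, 0, 0.9333]}, {"delta_pos": [1, 0.1932, 0.1], "twist": [0, 0, 0.9333]}, {"delta_pos": [1, 0.1932, 0.1], "twist": [0, 0, 0.9333]}, {"delta_pos": [1, 0.1932, 0.1], "twist": [0, 0, 0.9333]}, {"delta_pos": [1, 0.1932, 0.1], "twist": [0, 0, 0.9333]}, {"delta_pos": [1, 0.1932, 0.1], "twist": [0, 0, 0.9333]}, {"delta_pos": [1, 0.1932, 0.1], "twist": [0, 0, 0.9333]}, {"delta_pos": [1, 0.1932, 0.1], "twist": [0, 0, 0.9333]}, {"delta_pos": [1, 0.1932, 0.1], "twist": [0, 0, 0.9333]}, {"delta_pos": [1, 0.1932, 0.1], "twist": [0, 0, 0.9333]}])

```text
time: 9.47
tcp_pos: [0.5163, -0.073, 0.3067]
eef_rot: [[-0.465, -0.885, -0.0], [-0.885, 0.465, 0.0], [0.0, 0.0, -1.0]]
ft_force: [-1.2, 0.3, -0.8]
gripper_width: 0.0599
```

```bash
python3 - <<'E'
from h import *
plan([.4875,-.2168,.25],-118)
s,d=cap('side'); p,dt=cap('top','t3.png')
cv2.imwrite('pics/z8.png',cv2.resize(s[115:235,230:350,::-1],(600,600),interpolation=cv2.INTER_CUBIC))
cv2.imwrite('pics/z9.png',cv2.resize(p[115:235,160:280,::-1],(600,600),interpolation=cv2.INTER_CUBIC))
E
```

```text
call [0.9382, -0.2758, 0.3781] [0.0005, -0.0001, 0.0101] -> [ 0.4875 -0.2168  0.25  ] yaw -118.0
```

View pics/z8.png

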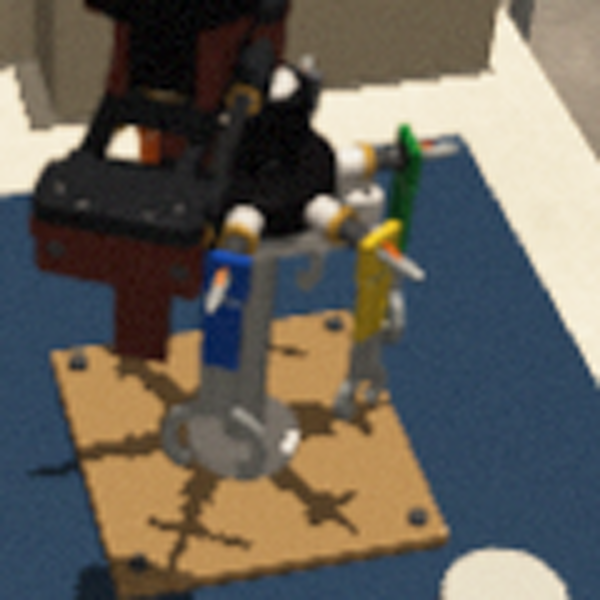

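View pics/z9.png

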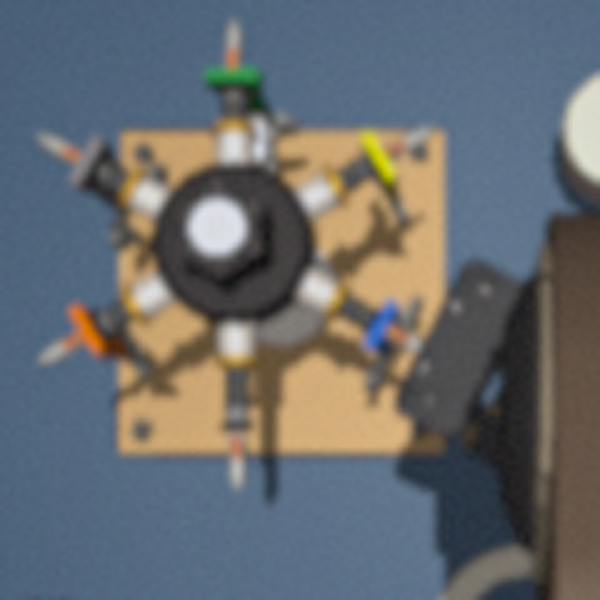

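Emit:
jog_arm(rows=[{"delta_pos": [0.938, -0.276, 0.1], "twist": [0, 0, 0.01]}, {"delta_pos": [0.938, -0.276, 0.1], "twist": [0, 0, 0.01]}, {"delta_pos": [0.938, -0.276, 0.1], "twist": [0, 0, 0.01]}, {"delta_pos": [0.938, -0.276, 0.2], "twist": [0, 0, 0.01]}, {"delta_pos": [0.938, -0.276, 0.3], "twist": [0, 0, 0.01]}, {"delta_pos": [0.938, -0.276, 0.378], "twist": [0, 0, 0.01]}, {"delta_pos": [0.938, -0.276, 0.378], "twist": [0, 0, 0.01]}, {"delta_pos": [0.938, -0.276, 0.378], "twist": [0, 0, 0.01]}, {"delta_pos": [0.938, -0.276, 0.378], "twist": [0, 0, 0.01]}, {"delta_pos": [0.938, -0.276, 0.378], "twist": [0, 0, 0.01]}])

```text
time: 10.4
tcp_pos: [0.4876, -0.2177, 0.2511]
eef_rot: [[-0.471, -0.882, 0.001], [-0.882, 0.471, -0.001], [0.0, -0.001, -1.0]]
ft_force: [0.8, -0.1, -0.3]
gripper_width: 0.0598
```

```bash
python3 - <<'E'
from h import *
plan([.4875,-.2168,.131],-118)
# hook from previous top image (t3)
uv=np.array([[237,487],[235,340]])/5+[160-.4,115-.4]
print(onz('top',uv,.22)); 
s,d=cap('side'); p,dt=cap('top','t4.png')
cv2.imwrite('pics/z10.png',cv2.resize(s[230:330,200:320,::-1],(720,600),interpolation=cv2.INTER_CUBIC))
cv2.imwrite('pics/z11.png',cv2.resize(p[115:235,160:280,::-1],(600,600),interpolation=cv2.INTER_CUBIC))
E
```

```text
call [-0.005, 0.0043, 0.8005] [-0.0026, -0.0001, -0.0029] -> [ 0.4875 -0.2168  0.131 ] yaw -118.0
[[0.49792628 0.10387149 0.22      ]
 [0.57033285 0.10485789 0.22      ]]
```

View pics/z10.png

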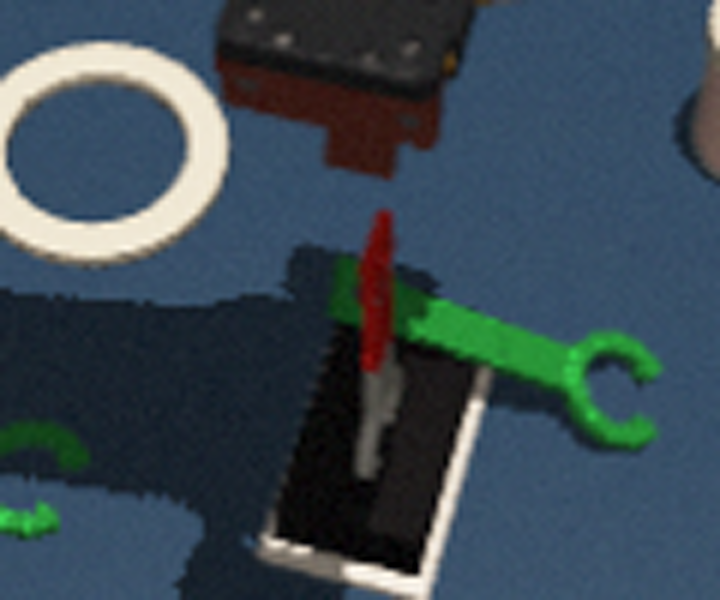

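View pics/z11.png

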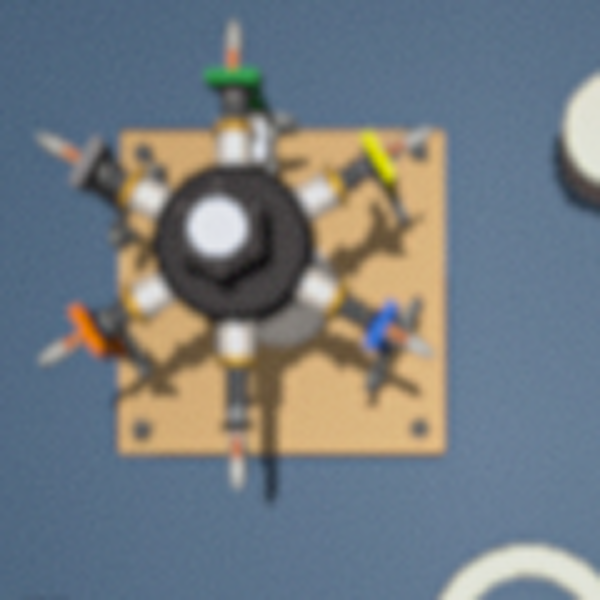

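Emit:
jog_arm(rows=[{"delta_pos": [-0.005, 0.004, 0.12], "twist": [0, 0, 0]}, {"delta_pos": [-0.005, 0.004, 0.25], "twist": [0, 0, 0]}, {"delta_pos": [-0.005, 0.004, 0.38], "twist": [0, 0, 0]}, {"delta_pos": [-0.005, 0.004, 0.5], "twist": [0, 0, 0]}, {"delta_pos": [-0.005, 0.004, 0.6], "twist": [0, 0, 0]}, {"delta_pos": [-0.005, 0.004, 0.7], "twist": [0, 0, 0]}, {"delta_pos": [-0.005, 0.004, 0.76], "twist": [0, 0, 0]}, {"delta_pos": [-0.005, 0.004, 0.8], "twist": [0, 0, 0]}, {"delta_pos": [-0.005, 0.004, 0.8], "twist": [0, 0, 0]}, {"delta_pos": [-0.005, 0.004, 0.8], "twist": [0, 0, 0]}])

```text
time: 11.33
tcp_pos: [0.487, -0.2171, 0.1305]
eef_rot: [[-0.472, -0.882, 0.0], [-0.882, 0.472, -0.0], [0.0, -0.0, -1.0]]
ft_force: [0.5, 0.1, 1.0]
gripper_width: 0.06
```

Emit:
jog_arm(rows=[{"delta_pos": [0, 0, 0], "twist": [0, 0, 0]}, {"delta_pos": [0, 0, 0], "twist": [0, 0, 0]}, {"delta_pos": [0, 0, 0], "twist": [0, 0, 0]}, {"delta_pos": [0, 0, 0], "twist": [0, 0, 0]}, {"delta_pos": [0, 0, 0], "twist": [0, 0, 0]}, {"delta_pos": [0, 0, 0], "twist": [0, 0, 0]}, {"delta_pos": [0, 0, 0], "twist": [0, 0, 0]}, {"delta_pos": [0, 0, 0], "twist": [0, 0, 0]}, {"delta_pos": [0, 0, 0], "twist": [0, 0, 0]}, {"delta_pos": [0, 0, 0], "twist": [0, 0, 0]}], claw=15, force=45)

```text
time: 12.17
tcp_pos: [0.4868, -0.217, 0.1302]
eef_rot: [[-0.472, -0.882, -0.0], [-0.882, 0.472, -0.0], [0.0, -0.0, -1.0]]
ft_force: [0.3, -0.7, 2.2]
gripper_width: 0.0256
```

```bash
python3 - <<'E'
from h import *
st()
s,d=cap('side'); p,dt=cap('top','t4.png')
cv2.imwrite('pics/z12.png',cv2.resize(s[230:330,200:320,::-1],(720,600),interpolation=cv2.INTER_CUBIC))
E
```

```text
time 12.1667
joints [0.3479, 0.3589, -0.0244, 1.9197, 0.0116, 0.8631, -1.7443]
dq [0.0017, 0.0004, 0.0012, 0.0005, 0.0001, -0.0017, -0.0008]
effort [0.1004, -49.8661, 0.5805, -24.0225, 0.079, -0.0461, -0.002]
tcp_pos [0.4868, -0.217, 0.1302]
eef_rot [[-0.4716, -0.8818, -0.0], [-0.8818, 0.4716, -0.0003], [0.0002, -0.0001, -1.0]]
ft_force [0.2897, -0.7147, 2.2207]
moment [0.1266, -0.0497, -0.0226]
gripper_width 0.0256
```

View pics/z12.png

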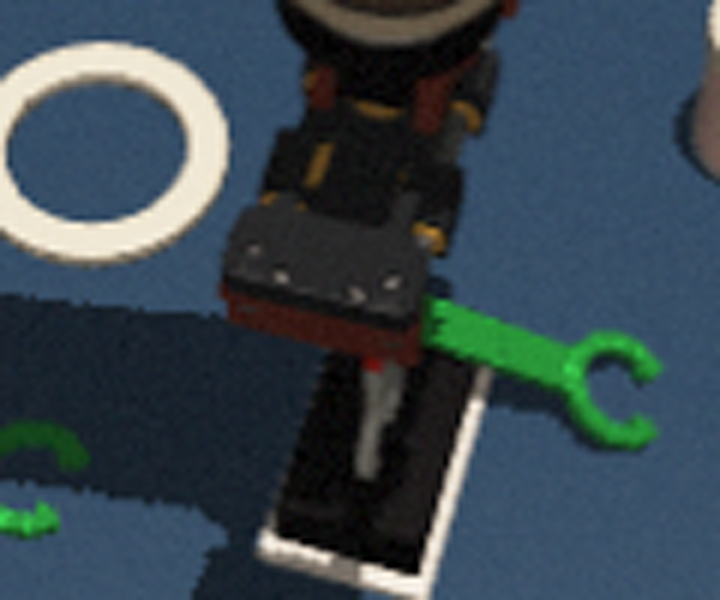

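Emit:
jog_arm(rows=[{"delta_pos": [0, 0, -0.03], "twist": [0, 0, 0]}, {"delta_pos": [0, 0, -0.08], "twist": [0, 0, 0]}, {"delta_pos": [0, 0, -0.14], "twist": [0, 0, 0]}, {"delta_pos": [0, 0, -0.21], "twist": [0, 0, 0]}, {"delta_pos": [0, 0, -0.29], "twist": [0, 0, 0]}, {"delta_pos": [0, 0, -0.38], "twist": [0, 0, 0]}, {"delta_pos": [0, 0, -0.48], "twist": [0, 0, 0]}, {"delta_pos": [0, 0, -0.58], "twist": [0, 0, 0]}, {"delta_pos": [0, 0, -0.65], "twist": [0, 0, 0]}, {"delta_pos": [0, 0, -0.7], "twist": [0, 0, 0]}])

```text
time: 13.1
tcp_pos: [0.487, -0.2172, 0.2371]
eef_rot: [[-0.472, -0.882, 0.002], [-0.882, 0.472, -0.001], [0.0, -0.002, -1.0]]
ft_force: [-0.3, 0.4, -1.0]
gripper_width: 0.0259
```

```bash
python3 - <<'E'
from h import *
st()
plan([.445,.1047,.2352],-89.5,cur=([.487,-.217,.2352],-118.1))
s,d=cap('side'); p,dt=cap('top','t5.png')
cv2.imwrite('pics/z13.png',cv2.resize(s[210:330,180:320,::-1],(700,600),interpolation=cv2.INTER_CUBIC))
E
```

```text
time 13.1
joints [0.3457, 0.242, -0.0207, 1.801, 0.0059, 1.0969, -1.7392]
dq [-0.0026, -0.0669, 0.0042, -0.1006, -0.0029, 0.1807, 0.0036]
effort [0.0179, -46.9069, 0.3294, -28.8776, 0.0125, -0.2001, -0.0016]
tcp_pos [0.487, -0.2172, 0.2371]
eef_rot [[-0.4717, -0.8818, 0.0015], [-0.8818, 0.4717, -0.0008], [0.0, -0.0017, -1.0]]
ft_force [-0.3236, 0.438, -0.993]
moment [0.0206, 0.0262, 0.006]
gripper_width 0.0259
call [-1.0, 0.7143, 0.0] [0.0, 0.0, -0.9533] -> [ 0.4631 -0.0342  0.2352] yaw -89.5
call [-0.9271, 0.1128, 0.0] [0.0, 0.0, -0.0] -> [0.445  0.1047 0.2352] yaw -89.5
```

View pics/z13.png

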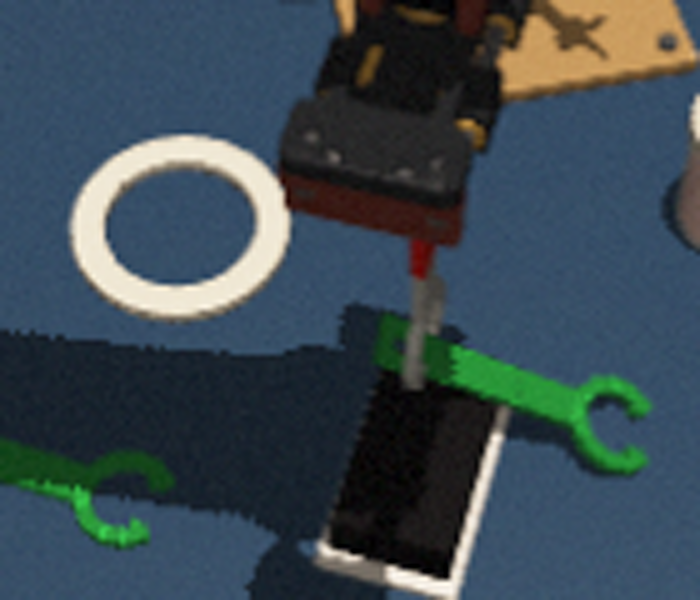

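Emit:
jog_arm(rows=[{"delta_pos": [-0.1, 0.07, 0], "twist": [0, 0, -0.1]}, {"delta_pos": [-0.25, 0.18, 0], "twist": [0, 0, -0.25]}, {"delta_pos": [-0.4, 0.29, 0], "twist": [0, 0, -0.4]}, {"delta_pos": [-0.55, 0.4, 0], "twist": [0, 0, -0.55]}, {"delta_pos": [-0.7, 0.5, 0], "twist": [0, 0, -0.7]}, {"delta_pos": [-0.85, 0.61, 0], "twist": [0, 0, -0.85]}, {"delta_pos": [-1, 0.71, 0], "twist": [0, 0, -0.95]}, {"delta_pos": [-1, 0.71, 0], "twist": [0, 0, -0.95]}, {"delta_pos": [-1, 0.71, 0], "twist": [0, 0, -0.95]}, {"delta_pos": [-1, 0.71, 0], "twist": [0, 0, -0.95]}])

```text
time: 14.03
tcp_pos: [0.4631, -0.0348, 0.2345]
eef_rot: [[0.006, -1.0, -0.001], [-1.0, -0.006, -0.001], [0.001, 0.001, -1.0]]
ft_force: [-0.3, 0.1, -1.0]
gripper_width: 0.0255
```

```bash
python3 - <<'E'
from h import *
plan([.455,.1047,.2022],-89.5)
E
```

```text
call [-0.9304, 0.0478, 0.2151] [0.0025, -0.001, -0.0046] -> [0.455  0.1047 0.2022] yaw -89.5
```

Emit:
jog_arm(rows=[{"delta_pos": [-0.15, 0.05, 0.03], "twist": [0, 0, 0]}, {"delta_pos": [-0.3, 0.05, 0.06], "twist": [0, 0, 0]}, {"delta_pos": [-0.45, 0.05, 0.1], "twist": [0, 0, 0]}, {"delta_pos": [-0.6, 0.05, 0.14], "twist": [0, 0, 0]}, {"delta_pos": [-0.75, 0.05, 0.18], "twist": [0, 0, 0]}, {"delta_pos": [-0.85, 0.05, 0.215], "twist": [0, 0, 0]}, {"delta_pos": [-0.93, 0.05, 0.215], "twist": [0, 0, 0]}, {"delta_pos": [-0.93, 0.05, 0.215], "twist": [0, 0, 0]}, {"delta_pos": [-0.93, 0.05, 0.215], "twist": [0, 0, 0]}, {"delta_pos": [-0.93, 0.05, 0.215], "twist": [0, 0, 0]}])

```text
time: 14.87
tcp_pos: [0.4554, 0.1034, 0.2026]
eef_rot: [[0.004, -1.0, -0.001], [-1.0, -0.004, -0.001], [0.001, 0.001, -1.0]]
ft_force: [0.3, 0.2, -0.8]
gripper_width: 0.0254
```

```bash
python3 - <<'E'
from h import *
st()
s,d=cap('side'); p,dt=cap('top')
cv2.imwrite('pics/z14.png',cv2.resize(s[130:220,200:310,::-1],(770,630)[:2],interpolation=cv2.INTER_CUBIC)[:600])
cv2.imwrite('pics/z15.png',cv2.resize(p[150:250,160:260,::-1],(600,600),interpolation=cv2.INTER_CUBIC))
E
```

```text
time 14.8667
joints [-0.039, 0.1835, -0.3253, 1.972, 0.0702, 0.9974, -1.9639]
dq [0.006, -0.0042, 0.0007, 0.0016, -0.0006, -0.0001, -0.0038]
effort [-0.6125, -39.8855, -1.8301, -27.5272, -0.0269, -0.0951, -0.012]
tcp_pos [0.4554, 0.1034, 0.2026]
eef_rot [[0.0043, -1.0, -0.0006], [-1.0, -0.0043, -0.0008], [0.0008, 0.0006, -1.0]]
ft_force [0.3247, 0.2007, -0.8286]
moment [0.0328, 0.0758, 0.0557]
gripper_width 0.0254
```

View pics/z14.png

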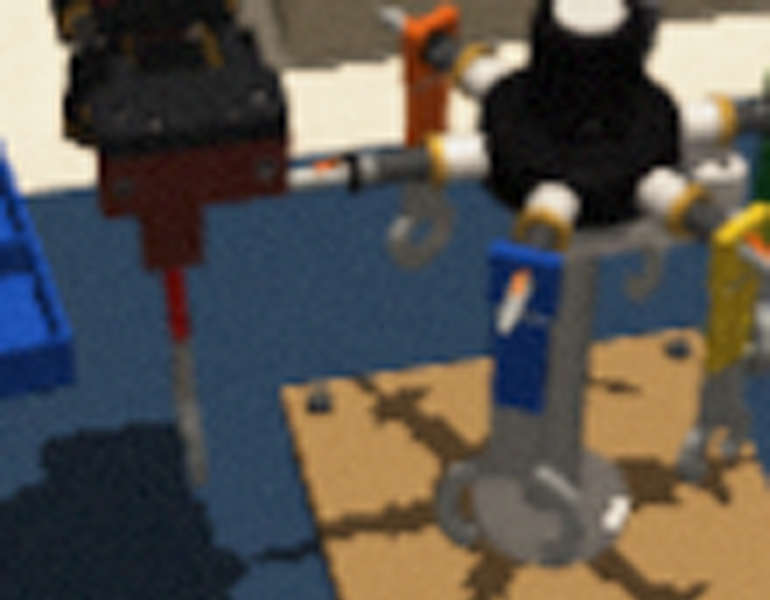

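View pics/z15.png

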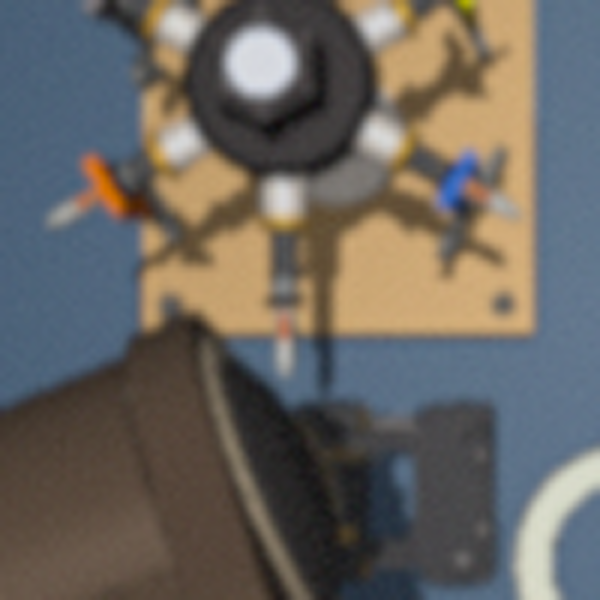

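```bash
python3 - <<'E'
from h import *
np.set_printoptions(precision=4,suppress=True)
s=np.load('/tmp/side.npz')['p']; d=np.load('/tmp/side.npz')['d']
uv=np.array([[178,300],[186,390],[197,475],[290,180],[352,172],[437,160]])/7+[200-.43,130-.43]
o,dd=ray('side',uv)
print(o+dd*((.1047-o[1])/dd[:,1])[:,None])
a=cv2.resize(s[145:170,225:275,::-1],(800,400),interpolation=cv2.INTER_CUBIC); cv2.imwrite('pics/z16.png',a)
p=np.load('/tmp/top.npz')['p']
a=cv2.resize(p[170:220,185:235,::-1],(600,600),interpolation=cv2.INTER_CUBIC); cv2.imwrite('pics/z17.png',a)
E
```

```text
[[0.4596 0.1047 0.1691]
 [0.461  0.1047 0.12  ]
 [0.4639 0.1047 0.0703]
 [0.5045 0.1047 0.2222]
 [0.5286 0.1047 0.222 ]
 [0.5619 0.1047 0.2223]]
```

View pics/z16.png

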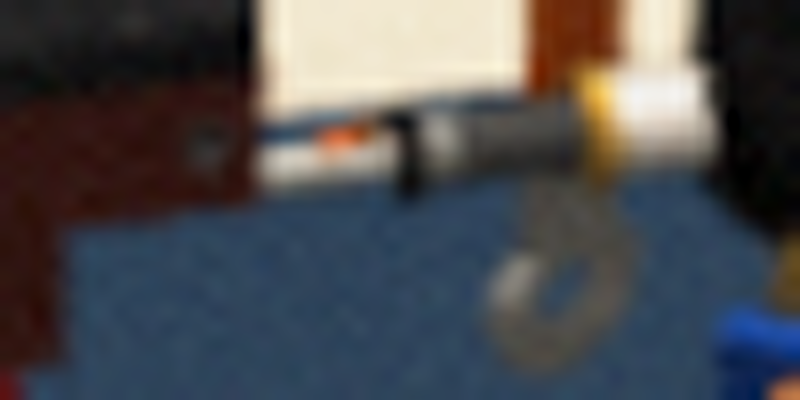

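View pics/z17.png

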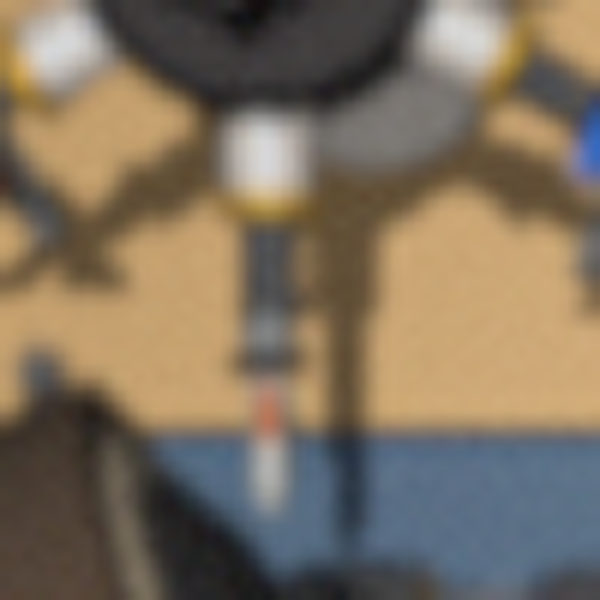

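```bash
python3 - <<'E'
from h import *
np.set_printoptions(precision=4,suppress=True)
p=np.load('/tmp/top.npz')['p'].astype(float)
# pin centre per row: bright pixels (tip section), dark stem
uv=np.array([[268,510],[267.5,470],[268,400],[269,355],[269,280],[268,210]])/12+[185-.46,170-.46]
print(onz('top',uv,.22))
for n,zz in (('top',.281),):
    m=(p.min(2)>150); mm=np.zeros_like(m); mm[148:172,192:215]=m[148:172,192:215]; ys,xs=np.nonzero(mm); print(onz('top',[[xs.mean(),ys.mean()]],zz),len(xs))
E
```

```text
[[0.4978 0.1042 0.22  ]
 [0.506  0.1043 0.22  ]
 [0.5203 0.1042 0.22  ]
 [0.5296 0.104  0.22  ]
 [0.545  0.104  0.22  ]
 [0.5594 0.1042 0.22  ]]
[[0.618  0.1056 0.281 ]] 102
```

Emit:
jog_arm(rows=[{"delta_pos": [-0.007, 0, 0], "twist": [-0.02, 0, 0]}, {"delta_pos": [-0.007, -0.02, 0], "twist": [-0.05, 0, 0]}, {"delta_pos": [-0.007, -0.05, 0], "twist": [-0.08, 0, 0]}, {"delta_pos": [-0.007, -0.08, 0], "twist": [-0.08, 0, 0]}, {"delta_pos": [-0.007, -0.11, 0], "twist": [-0.08, 0, 0]}, {"delta_pos": [-0.007, -0.14, 0], "twist": [-0.08, 0, 0]}, {"delta_pos": [-0.007, -0.17, 0], "twist": [-0.08, 0, 0]}, {"delta_pos": [-0.007, -0.2, 0], "twist": [-0.08, 0, 0]}, {"delta_pos": [-0.007, -0.22, 0], "twist": [-0.08, 0, 0]}, {"delta_pos": [-0.007, -0.22, 0], "twist": [-0.08, 0, 0]}])

```text
time: 15.8
tcp_pos: [0.4887, 0.1062, 0.2027]
eef_rot: [[0.006, -0.999, -0.042], [-1.0, -0.006, -0.0], [0.0, 0.042, -0.999]]
ft_force: [0.9, -0.4, -1.8]
gripper_width: 0.0255
```

```bash
python3 - <<'E'
from h import *
st()
s,d=cap('side'); p,dt=cap('top')
cv2.imwrite('pics/z18.png',cv2.resize(s[130:215,200:310,::-1],(770,595)[:2],interpolation=cv2.INTER_CUBIC)[:600])
cv2.imwrite('pics/z19.png',cv2.resize(p[150:250,160:260,::-1],(600,600),interpolation=cv2.INTER_CUBIC))
E
```

```text
time 15.8
joints [-0.0403, 0.2647, -0.3135, 1.8691, 0.0766, 1.0611, -1.9485]
dq [-0.0001, -0.0106, -0.0048, 0.0157, -0.0058, 0.0032, -0.0022]
effort [-0.0396, -45.9794, -2.0157, -27.7195, -0.027, 0.1673, 0.0148]
tcp_pos [0.4887, 0.1062, 0.2027]
eef_rot [[0.0062, -0.9991, -0.042], [-1.0, -0.0062, -0.0003], [0.0001, 0.042, -0.9991]]
ft_force [0.9388, -0.3521, -1.8427]
moment [0.0545, -0.0407, 0.0464]
gripper_width 0.0255
```

View pics/z18.png

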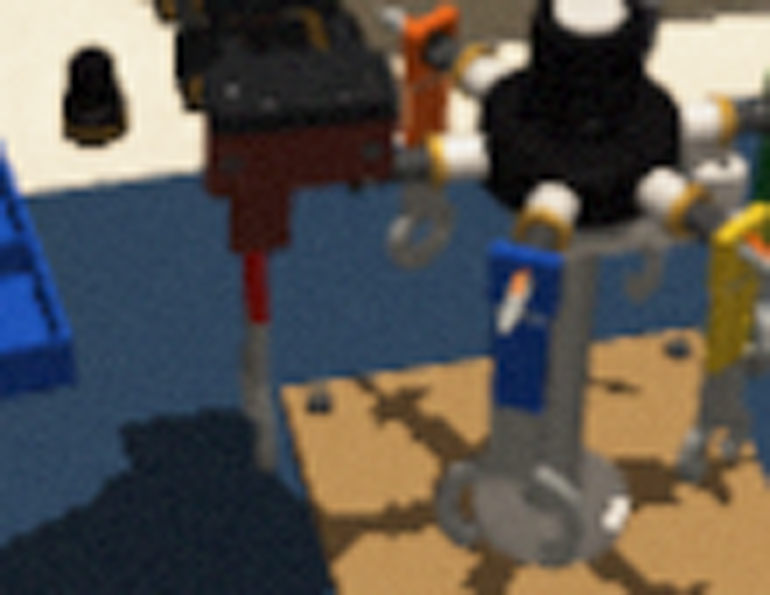

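View pics/z19.png

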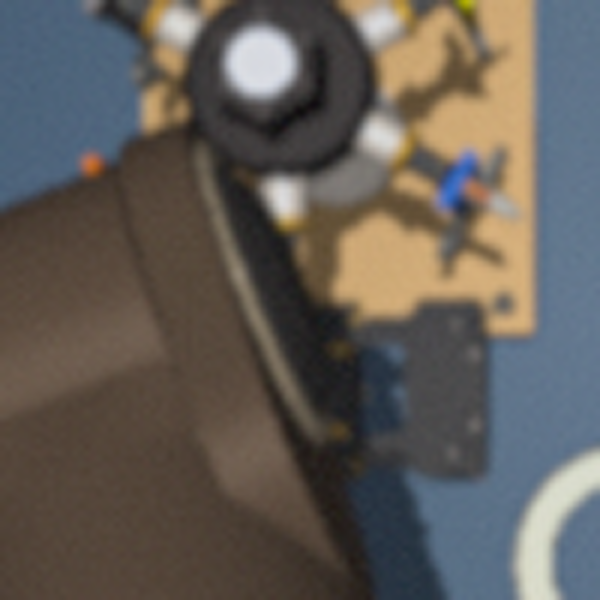

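Emit:
jog_arm(rows=[{"delta_pos": [0.005, 0, 0], "twist": [0, 0, 0]}, {"delta_pos": [0.01, 0, 0], "twist": [0, 0, 0]}, {"delta_pos": [0.01, -0.005, 0], "twist": [0, 0, 0]}, {"delta_pos": [0.01, -0.01, 0], "twist": [0, 0, 0]}, {"delta_pos": [0.01, -0.015, -0.001], "twist": [0, 0, 0]}, {"delta_pos": [0.01, -0.02, -0.001], "twist": [0, 0, 0]}, {"delta_pos": [0.01, -0.025, -0.001], "twist": [0, 0, 0]}, {"delta_pos": [0.01, -0.03, -0.001], "twist": [0, 0, 0]}, {"delta_pos": [0.01, -0.033, -0.001], "twist": [0, 0, 0]}, {"delta_pos": [0.01, -0.033, -0.001], "twist": [0, 0, 0]}])

```text
time: 16.73
tcp_pos: [0.4932, 0.1047, 0.2027]
eef_rot: [[0.006, -0.999, -0.042], [-1.0, -0.006, -0.0], [0.0, 0.042, -0.999]]
ft_force: [-1.2, -0.4, -0.7]
gripper_width: 0.0255
```

```bash
python3 - <<'E'
from h import *
st()
E
```

```text
time 16.7333
joints [-0.0382, 0.2716, -0.3112, 1.8599, 0.0784, 1.0639, -1.9444]
dq [-0.0002, -0.0039, -0.0004, 0.0016, -0.0007, -0.0008, -0.0009]
effort [-0.0062, -46.7634, -2.0449, -27.7137, -0.0419, 0.1378, 0.0026]
tcp_pos [0.4932, 0.1047, 0.2027]
eef_rot [[0.0062, -0.9991, -0.0422], [-1.0, -0.0062, -0.0004], [0.0001, 0.0422, -0.9991]]
ft_force [-1.2279, -0.37, -0.6741]
moment [0.0306, -0.0474, -0.0362]
gripper_width 0.0255
```

Emit:
jog_arm(rows=[{"delta_pos": [0, -0.003, 0], "twist": [0, 0, 0]}, {"delta_pos": [0, -0.006, 0], "twist": [0, 0, 0]}, {"delta_pos": [0, -0.009, 0], "twist": [0, 0, 0]}, {"delta_pos": [0, -0.012, -0.001], "twist": [0, 0, 0]}, {"delta_pos": [0, -0.015, -0.001], "twist": [0, 0, 0]}, {"delta_pos": [0, -0.018, -0.001], "twist": [0, 0, 0]}, {"delta_pos": [0, -0.021, -0.001], "twist": [0, 0, 0]}, {"delta_pos": [0, -0.024, -0.001], "twist": [0, 0, 0]}, {"delta_pos": [0, -0.027, -0.001], "twist": [0, 0, 0]}, {"delta_pos": [0, -0.027, -0.001], "twist": [0, 0, 0]}])

```text
time: 17.57
tcp_pos: [0.4972, 0.1047, 0.2027]
eef_rot: [[0.006, -0.999, -0.042], [-1.0, -0.006, -0.0], [0.0, 0.042, -0.999]]
ft_force: [-1.0, -0.3, -1.9]
gripper_width: 0.0255
```

Emit:
jog_arm(rows=[{"delta_pos": [0, -0.003, 0], "twist": [0, 0, 0]}, {"delta_pos": [0, -0.006, 0], "twist": [0, 0, 0]}, {"delta_pos": [0, -0.009, 0], "twist": [0, 0, 0]}, {"delta_pos": [0, -0.012, -0.001], "twist": [0, 0, 0]}, {"delta_pos": [0, -0.015, -0.001], "twist": [0, 0, 0]}, {"delta_pos": [0, -0.018, -0.001], "twist": [0, 0, 0]}, {"delta_pos": [0, -0.02, -0.001], "twist": [0, 0, 0]}, {"delta_pos": [0, -0.02, -0.001], "twist": [0, 0, 0]}, {"delta_pos": [0, -0.02, -0.001], "twist": [0, 0, 0]}, {"delta_pos": [0, -0.02, -0.001], "twist": [0, 0, 0]}])

```text
time: 18.4
tcp_pos: [0.5001, 0.1048, 0.2027]
eef_rot: [[0.006, -0.999, -0.042], [-1.0, -0.006, -0.0], [0.0, 0.042, -0.999]]
ft_force: [1.2, 0.9, -1.3]
gripper_width: 0.0255
```

Emit:
jog_arm(rows=[{"delta_pos": [0, -0.004, 0], "twist": [0, 0, 0]}, {"delta_pos": [0, -0.008, 0], "twist": [0, 0, 0]}, {"delta_pos": [0, -0.012, 0], "twist": [0, 0, 0]}, {"delta_pos": [0, -0.016, -0.001], "twist": [0, 0, 0]}, {"delta_pos": [0, -0.02, -0.001], "twist": [0, 0, 0]}, {"delta_pos": [0, -0.024, -0.001], "twist": [0, 0, 0]}, {"delta_pos": [0, -0.028, -0.001], "twist": [0, 0, 0]}, {"delta_pos": [0, -0.033, -0.0014], "twist": [0, 0, 0]}, {"delta_pos": [0, -0.033, -0.0014], "twist": [0, 0, 0]}, {"delta_pos": [0, -0.033, -0.0014], "twist": [0, 0, 0]}])

```text
time: 19.23
tcp_pos: [0.5051, 0.1048, 0.2027]
eef_rot: [[0.006, -0.999, -0.042], [-1.0, -0.006, -0.0], [0.0, 0.042, -0.999]]
ft_force: [-0.1, 0.7, -1.2]
gripper_width: 0.0253
```

Emit:
jog_arm(rows=[{"delta_pos": [0, -0.003, 0], "twist": [0, 0, 0]}, {"delta_pos": [0, -0.006, 0], "twist": [0, 0, 0]}, {"delta_pos": [0, -0.009, 0], "twist": [0, 0, 0]}, {"delta_pos": [0, -0.012, -0.001], "twist": [0, 0, 0]}, {"delta_pos": [0, -0.015, -0.001], "twist": [0, 0, 0]}, {"delta_pos": [0, -0.018, -0.001], "twist": [0, 0, 0]}, {"delta_pos": [0, -0.02, -0.001], "twist": [0, 0, 0]}, {"delta_pos": [0, -0.02, -0.001], "twist": [0, 0, 0]}, {"delta_pos": [0, -0.02, -0.001], "twist": [0, 0, 0]}, {"delta_pos": [0, -0.02, -0.001], "twist": [0, 0, 0]}])

```text
time: 20.07
tcp_pos: [0.5081, 0.1048, 0.2027]
eef_rot: [[0.006, -0.999, -0.042], [-1.0, -0.006, -0.0], [0.0, 0.042, -0.999]]
ft_force: [0.8, 0.4, -1.5]
gripper_width: 0.0259
```

```bash
python3 - <<'E'
from h import *
st()
s,d=cap('side')
cv2.imwrite('pics/z20.png',cv2.resize(s[130:215,200:310,::-1],(770,595)[:2],interpolation=cv2.INTER_CUBIC)[:600])
E
```

```text
time 20.0667
joints [-0.039, 0.2957, -0.3062, 1.8269, 0.0848, 1.0737, -1.941]
dq [0.0008, 0.0002, 0.0007, -0.0008, 0.001, 0.0002, 0.0003]
effort [0.003, -48.6886, -2.1959, -27.8518, -0.044, 0.1331, 0.0006]
tcp_pos [0.5081, 0.1048, 0.2027]
eef_rot [[0.0062, -0.9991, -0.0422], [-1.0, -0.0062, -0.0005], [0.0002, 0.0422, -0.9991]]
ft_force [0.8323, 0.3777, -1.5162]
moment [0.0284, -0.0125, -0.0167]
gripper_width 0.0259
```

View pics/z20.png

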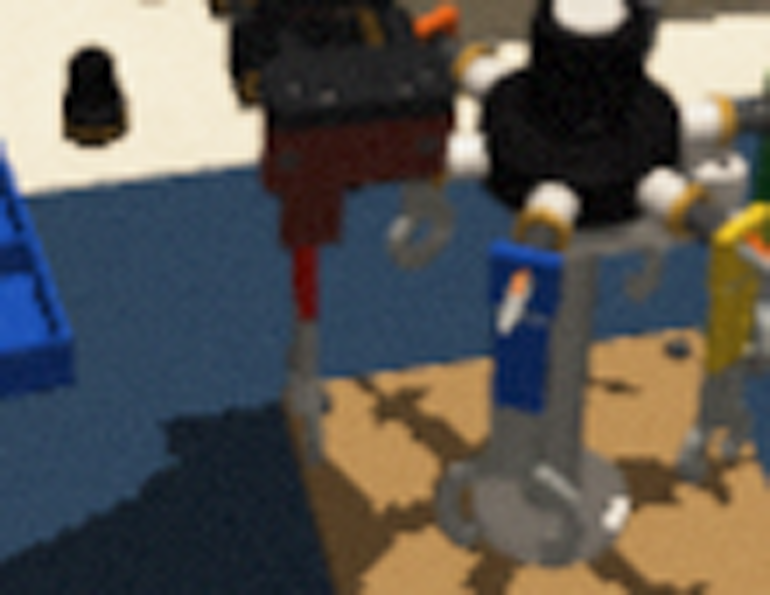

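Emit:
jog_arm(rows=[{"delta_pos": [0, -0.004, 0], "twist": [0, 0, 0]}, {"delta_pos": [0, -0.008, 0], "twist": [0, 0, 0]}, {"delta_pos": [0, -0.012, 0], "twist": [0, 0, 0]}, {"delta_pos": [0, -0.016, -0.001], "twist": [0, 0, 0]}, {"delta_pos": [0, -0.02, -0.001], "twist": [0, 0, 0]}, {"delta_pos": [0, -0.024, -0.001], "twist": [0, 0, 0]}, {"delta_pos": [0, -0.027, -0.001], "twist": [0, 0, 0]}, {"delta_pos": [0, -0.027, -0.001], "twist": [0, 0, 0]}, {"delta_pos": [0, -0.027, -0.001], "twist": [0, 0, 0]}, {"delta_pos": [0, -0.027, -0.001], "twist": [0, 0, 0]}])

```text
time: 20.95
tcp_pos: [0.5122, 0.1049, 0.2028]
eef_rot: [[0.006, -0.999, -0.042], [-1.0, -0.006, -0.0], [0.0, 0.042, -0.999]]
ft_force: [0.1, 0.1, -0.4]
gripper_width: 0.0255
```

Emit:
jog_arm(rows=[{"delta_pos": [0, -0.004, 0], "twist": [0, 0, 0]}, {"delta_pos": [0, -0.008, 0], "twist": [0, 0, 0]}, {"delta_pos": [0, -0.012, 0], "twist": [0, 0, 0]}, {"delta_pos": [0, -0.016, -0.001], "twist": [0, 0, 0]}, {"delta_pos": [0, -0.02, -0.001], "twist": [0, 0, 0]}, {"delta_pos": [0, -0.024, -0.001], "twist": [0, 0, 0]}, {"delta_pos": [0, -0.027, -0.001], "twist": [0, 0, 0]}, {"delta_pos": [0, -0.027, -0.001], "twist": [0, 0, 0]}, {"delta_pos": [0, -0.027, -0.001], "twist": [0, 0, 0]}, {"delta_pos": [0, -0.027, -0.001], "twist": [0, 0, 0]}])

```text
time: 21.78
tcp_pos: [0.5164, 0.1049, 0.2028]
eef_rot: [[0.006, -0.999, -0.042], [-1.0, -0.006, -0.0], [0.0, 0.042, -0.999]]
ft_force: [-2.4, 0.3, 1.7]
gripper_width: 0.0254
```

```bash
python3 - <<'E'
from h import *
st()
E
```

```text
time 21.7833
joints [-0.0395, 0.3088, -0.3035, 1.8085, 0.0882, 1.079, -1.939]
dq [-0.0016, -0.0021, 0.0009, 0.0001, 0.0001, 0.0004, 0.0002]
effort [0.1626, -48.1054, -1.958, -27.739, 0.1553, -0.5116, 0.0017]
tcp_pos [0.5164, 0.1049, 0.2028]
eef_rot [[0.0062, -0.9991, -0.0418], [-1.0, -0.0062, -0.0004], [0.0001, 0.0418, -0.9991]]
ft_force [-2.3876, 0.2759, 1.7261]
moment [-0.0189, 0.4019, 0.0197]
gripper_width 0.0254
```

Emit:
jog_arm(rows=[{"delta_pos": [0, -0.004, 0], "twist": [0, 0, 0]}, {"delta_pos": [0, -0.008, 0], "twist": [0, 0, 0]}, {"delta_pos": [0, -0.012, 0], "twist": [0, 0, 0]}, {"delta_pos": [0, -0.016, -0.001], "twist": [0, 0, 0]}, {"delta_pos": [0, -0.02, -0.001], "twist": [0, 0, 0]}, {"delta_pos": [0, -0.02, -0.001], "twist": [0, 0, 0]}, {"delta_pos": [0, -0.02, -0.001], "twist": [0, 0, 0]}, {"delta_pos": [0, -0.02, -0.001], "twist": [0, 0, 0]}, {"delta_pos": [0, -0.02, -0.001], "twist": [0, 0, 0]}, {"delta_pos": [0, -0.02, -0.001], "twist": [0, 0, 0]}])

```text
time: 22.62
tcp_pos: [0.5199, 0.1049, 0.203]
eef_rot: [[0.006, -0.999, -0.041], [-1.0, -0.006, -0.0], [-0.0, 0.041, -0.999]]
ft_force: [0.2, 0.0, 3.2]
gripper_width: 0.0255
```

Emit:
jog_arm(rows=[{"delta_pos": [0, -0.004, 0], "twist": [0, 0, 0]}, {"delta_pos": [0, -0.008, 0], "twist": [0, 0, 0]}, {"delta_pos": [0, -0.012, 0], "twist": [0, 0, 0]}, {"delta_pos": [0, -0.016, -0.001], "twist": [0, 0, 0]}, {"delta_pos": [0, -0.02, -0.001], "twist": [0, 0, 0]}, {"delta_pos": [0, -0.02, -0.001], "twist": [0, 0, 0]}, {"delta_pos": [0, -0.02, -0.001], "twist": [0, 0, 0]}, {"delta_pos": [0, -0.02, -0.001], "twist": [0, 0, 0]}, {"delta_pos": [0, -0.02, -0.001], "twist": [0, 0, 0]}, {"delta_pos": [0, -0.02, -0.001], "twist": [0, 0, 0]}])

```text
time: 23.45
tcp_pos: [0.5224, 0.1049, 0.2028]
eef_rot: [[0.006, -0.999, -0.042], [-1.0, -0.006, -0.0], [0.0, 0.042, -0.999]]
ft_force: [1.1, -0.6, 3.5]
gripper_width: 0.0253
```

```bash
python3 - <<'E'
from h import *
st()
E
```

```text
time 23.45
joints [-0.0399, 0.3185, -0.3015, 1.7948, 0.0906, 1.0831, -1.9375]
dq [0.0005, -0.001, 0.0003, 0.0028, 0.0001, 0.0008, 0.0001]
effort [0.0054, -48.4566, -2.2061, -26.3932, -0.0455, 0.1571, -0.0055]
tcp_pos [0.5224, 0.1049, 0.2028]
eef_rot [[0.0063, -0.9991, -0.0417], [-1.0, -0.0062, -0.0003], [0.0001, 0.0417, -0.9991]]
ft_force [1.1241, -0.6261, 3.5192]
moment [0.0102, -0.0922, 0.0062]
gripper_width 0.0253
```

Emit:
jog_arm(rows=[{"delta_pos": [0, -0.003, 0], "twist": [0, 0, 0]}, {"delta_pos": [0, -0.006, 0], "twist": [0, 0, 0]}, {"delta_pos": [0, -0.009, 0], "twist": [0, 0, 0]}, {"delta_pos": [0, -0.012, 0], "twist": [0, 0, 0]}, {"delta_pos": [0, -0.015, 0], "twist": [0, 0, 0]}, {"delta_pos": [0, -0.017, -0.001], "twist": [0, 0, 0]}, {"delta_pos": [0, -0.017, -0.001], "twist": [0, 0, 0]}, {"delta_pos": [0, -0.017, -0.001], "twist": [0, 0, 0]}, {"delta_pos": [0, -0.017, -0.001], "twist": [0, 0, 0]}, {"delta_pos": [0, -0.017, -0.001], "twist": [0, 0, 0]}])

```text
time: 24.28
tcp_pos: [0.5247, 0.1049, 0.2027]
eef_rot: [[0.006, -0.999, -0.043], [-1.0, -0.006, -0.0], [0.0, 0.043, -0.999]]
ft_force: [-4.8, 0.5, 3.2]
gripper_width: 0.0252
```

Emit:
jog_arm(rows=[{"delta_pos": [0, -0.003, 0], "twist": [0, 0, 0]}, {"delta_pos": [0, -0.006, 0], "twist": [0, 0, 0]}, {"delta_pos": [0, -0.009, 0], "twist": [0, 0, 0]}, {"delta_pos": [0, -0.01, 0], "twist": [0, 0, 0]}, {"delta_pos": [0, -0.01, 0], "twist": [0, 0, 0]}, {"delta_pos": [0, -0.01, 0], "twist": [0, 0, 0]}, {"delta_pos": [0, -0.01, 0], "twist": [0, 0, 0]}, {"delta_pos": [0, -0.01, 0], "twist": [0, 0, 0]}, {"delta_pos": [0, -0.01, 0], "twist": [0, 0, 0]}, {"delta_pos": [0, -0.01, 0], "twist": [0, 0, 0]}])

```text
time: 25.12
tcp_pos: [0.526, 0.1049, 0.2025]
eef_rot: [[0.006, -0.999, -0.043], [-1.0, -0.006, -0.001], [0.0, 0.043, -0.999]]
ft_force: [-4.2, 0.5, -1.0]
gripper_width: 0.0252
```

```bash
python3 - <<'E'
from h import *
st()
E
```

```text
time 25.1167
joints [-0.0402, 0.3252, -0.3002, 1.7862, 0.092, 1.0864, -1.9366]
dq [-0.0007, 0.0005, 0.0005, 0.0016, -0.0011, 0.0013, 0.0017]
effort [0.8265, -50.9033, -1.4162, -30.3985, 0.6362, -1.4089, -0.03]
tcp_pos [0.526, 0.1049, 0.2025]
eef_rot [[0.0063, -0.9991, -0.0429], [-1.0, -0.0063, -0.0006], [0.0003, 0.0429, -0.9991]]
ft_force [-4.2322, 0.5327, -0.9626]
moment [0.0717, 1.0391, 0.0545]
gripper_width 0.0252
```

Emit:
jog_arm(rows=[{"delta_pos": [0, -0.002, 0], "twist": [0, 0, 0]}, {"delta_pos": [0, -0.004, 0], "twist": [0, 0, 0]}, {"delta_pos": [0, -0.006, 0], "twist": [0, 0, 0]}, {"delta_pos": [0, -0.008, 0], "twist": [0, 0, 0]}, {"delta_pos": [0, -0.008, 0], "twist": [0, 0, 0]}, {"delta_pos": [0, -0.008, 0], "twist": [0, 0, 0]}, {"delta_pos": [0, -0.008, 0], "twist": [0, 0, 0]}, {"delta_pos": [0, -0.008, 0], "twist": [0, 0, 0]}, {"delta_pos": [0, -0.008, 0], "twist": [0, 0, 0]}, {"delta_pos": [0, -0.008, 0], "twist": [0, 0, 0]}])

```text
time: 25.95
tcp_pos: [0.5268, 0.1049, 0.2024]
eef_rot: [[0.006, -0.999, -0.043], [-1.0, -0.006, -0.001], [0.0, 0.043, -0.999]]
ft_force: [-6.3, -0.0, 0.4]
gripper_width: 0.0257
```

Emit:
jog_arm(rows=[{"delta_pos": [0, -0.002, 0], "twist": [0, 0, 0]}, {"delta_pos": [0, -0.004, 0], "twist": [0, 0, 0]}, {"delta_pos": [0, -0.006, 0], "twist": [0, 0, 0]}, {"delta_pos": [0, -0.006, 0], "twist": [0, 0, 0]}, {"delta_pos": [0, -0.006, 0], "twist": [0, 0, 0]}, {"delta_pos": [0, -0.006, 0], "twist": [0, 0, 0]}, {"delta_pos": [0, -0.006, 0], "twist": [0, 0, 0]}, {"delta_pos": [0, -0.006, 0], "twist": [0, 0, 0]}, {"delta_pos": [0, -0.006, 0], "twist": [0, 0, 0]}, {"delta_pos": [0, -0.006, 0], "twist": [0, 0, 0]}])

```text
time: 26.78
tcp_pos: [0.5271, 0.1049, 0.2023]
eef_rot: [[0.007, -0.999, -0.045], [-1.0, -0.007, -0.001], [0.001, 0.045, -0.999]]
ft_force: [-8.5, 0.1, 0.9]
gripper_width: 0.0254
```

```bash
python3 - <<'E'
from h import *
st()
s,d=cap('side')
cv2.imwrite('pics/z21.png',cv2.resize(s[130:215,200:310,::-1],(770,595)[:2],interpolation=cv2.INTER_CUBIC)[:600])
E
```

```text
time 26.7833
joints [-0.0405, 0.3284, -0.2998, 1.7822, 0.0924, 1.0892, -1.9361]
dq [-0.0006, -0.0008, 0.0016, 0.0011, -0.0005, 0.0003, 0.0007]
effort [1.0852, -50.2719, -1.03, -31.4726, 0.9464, -2.4802, -0.0395]
tcp_pos [0.5271, 0.1049, 0.2023]
eef_rot [[0.0066, -0.999, -0.0447], [-1.0, -0.0065, -0.0009], [0.0006, 0.0447, -0.999]]
ft_force [-8.4556, 0.1218, 0.8616]
moment [0.1146, 1.7383, 0.0594]
gripper_width 0.0254
```

View pics/z21.png

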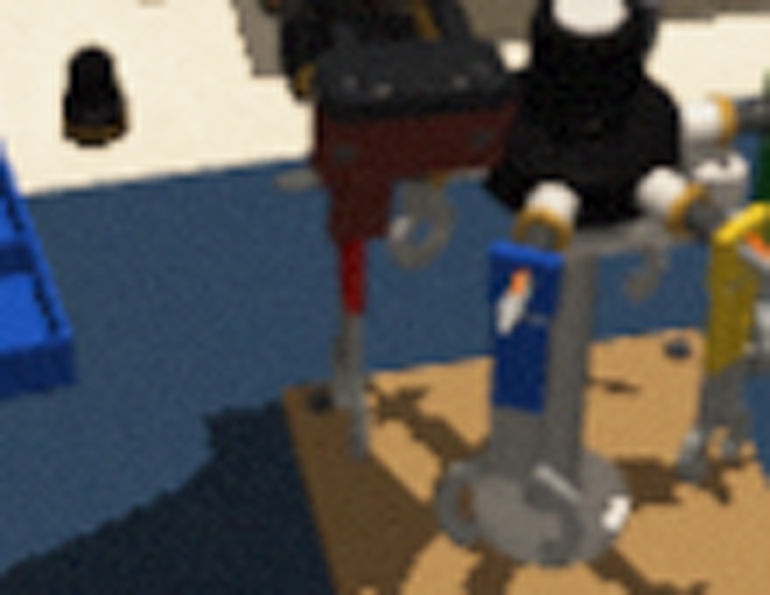

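Emit:
jog_arm(rows=[{"delta_pos": [0, -0.002, 0], "twist": [0, 0, 0]}, {"delta_pos": [0, -0.004, 0], "twist": [0, 0, 0]}, {"delta_pos": [0, -0.005, 0], "twist": [0, 0, 0]}, {"delta_pos": [0, -0.005, 0], "twist": [0, 0, 0]}, {"delta_pos": [0, -0.005, 0], "twist": [0, 0, 0]}, {"delta_pos": [0, -0.005, 0], "twist": [0, 0, 0]}, {"delta_pos": [0, -0.005, 0], "twist": [0, 0, 0]}, {"delta_pos": [0, -0.005, 0], "twist": [0, 0, 0]}, {"delta_pos": [0, -0.005, 0], "twist": [0, 0, 0]}, {"delta_pos": [0, -0.005, 0], "twist": [0, 0, 0]}])

```text
time: 27.67
tcp_pos: [0.5272, 0.1049, 0.2022]
eef_rot: [[0.007, -0.999, -0.046], [-1.0, -0.007, -0.001], [0.001, 0.046, -0.999]]
ft_force: [-10.8, 0.6, 1.9]
gripper_width: 0.0259
```

Emit:
jog_arm(rows=[{"delta_pos": [0, 0.005, 0], "twist": [0, 0, 0]}, {"delta_pos": [0, 0.01, 0], "twist": [0, 0, 0]}, {"delta_pos": [0, 0.015, 0], "twist": [0, 0, 0]}, {"delta_pos": [0, 0.02, 0], "twist": [0, 0, 0]}, {"delta_pos": [0, 0.025, 0], "twist": [0, 0, 0]}, {"delta_pos": [0, 0.03, 0], "twist": [0, 0, 0]}, {"delta_pos": [0, 0.035, 0], "twist": [0, 0, 0]}, {"delta_pos": [0, 0.035, 0], "twist": [0, 0, 0]}, {"delta_pos": [0, 0.035, 0], "twist": [0, 0, 0]}, {"delta_pos": [0, 0.035, 0], "twist": [0, 0, 0]}])

```text
time: 28.5
tcp_pos: [0.5252, 0.1048, 0.2032]
eef_rot: [[0.006, -0.999, -0.04], [-1.0, -0.006, -0.0], [-0.0, 0.04, -0.999]]
ft_force: [5.6, 0.2, -4.7]
gripper_width: 0.0255
```

```bash
python3 - <<'E'
from h import *
st()
E
```

```text
time 28.5
joints [-0.0398, 0.3213, -0.3005, 1.7899, 0.0917, 1.0833, -1.9371]
dq [0.0012, -0.0003, -0.0, -0.0001, 0.0009, 0.002, -0.0003]
effort [-0.3227, -52.4469, -2.9424, -26.4216, -0.5406, 1.9087, -0.0287]
tcp_pos [0.5252, 0.1048, 0.2032]
eef_rot [[0.0058, -0.9992, -0.0396], [-1.0, -0.0058, -0.0001], [-0.0001, 0.0396, -0.9992]]
ft_force [5.5654, 0.2289, -4.6749]
moment [0.1166, -1.1556, 0.0406]
gripper_width 0.0255
```

Emit:
jog_arm(rows=[{"delta_pos": [0, -0.005, 0], "twist": [0, 0, 0]}, {"delta_pos": [0, -0.01, 0], "twist": [0, 0, 0]}, {"delta_pos": [0, -0.01, 0.002], "twist": [0, 0, 0]}, {"delta_pos": [0, -0.01, 0.004], "twist": [0, 0, 0]}, {"delta_pos": [0, -0.01, 0.005], "twist": [0, 0, 0]}, {"delta_pos": [0, -0.01, 0.005], "twist": [0, 0, 0]}, {"delta_pos": [0, -0.01, 0.005], "twist": [0, 0, 0]}, {"delta_pos": [0, -0.01, 0.005], "twist": [0, 0, 0]}, {"delta_pos": [0, -0.01, 0.005], "twist": [0, 0, 0]}, {"delta_pos": [0, -0.01, 0.005], "twist": [0, 0, 0]}])

```text
time: 29.33
tcp_pos: [0.5254, 0.1049, 0.2021]
eef_rot: [[0.006, -0.999, -0.042], [-1.0, -0.006, -0.0], [0.0, 0.042, -0.999]]
ft_force: [0.8, -0.1, 1.8]
gripper_width: 0.0254
```

```bash
python3 - <<'E'
from h import *
st()
E
```

```text
time 29.3333
joints [-0.0402, 0.3242, -0.3004, 1.7886, 0.092, 1.0841, -1.937]
dq [-0.0011, 0.0012, -0.0017, 0.0015, 0.0002, -0.0012, 0.0002]
effort [-0.0255, -49.2222, -2.3127, -26.2697, -0.1196, 0.387, -0.028]
tcp_pos [0.5254, 0.1049, 0.2021]
eef_rot [[0.0063, -0.9991, -0.042], [-1.0, -0.0063, -0.0004], [0.0001, 0.042, -0.9991]]
ft_force [0.7788, -0.0711, 1.8038]
moment [0.0674, -0.2061, 0.0514]
gripper_width 0.0254
```

Emit:
jog_arm(rows=[{"delta_pos": [0, 0, 0], "twist": [0, 0, 0]}, {"delta_pos": [0, 0, 0], "twist": [0, 0, 0]}, {"delta_pos": [0, 0, 0], "twist": [0, 0, 0]}, {"delta_pos": [0, 0, 0], "twist": [0, 0, 0]}, {"delta_pos": [0, 0, 0], "twist": [0, 0, 0]}, {"delta_pos": [0, 0, 0], "twist": [0, 0, 0]}, {"delta_pos": [0, 0, 0], "twist": [0, 0, 0]}, {"delta_pos": [0, 0, 0], "twist": [0, 0, 0]}, {"delta_pos": [0, 0, 0], "twist": [0, 0, 0]}, {"delta_pos": [0, 0, 0], "twist": [0, 0, 0]}], claw=45)

```text
time: 30.17
tcp_pos: [0.5253, 0.1049, 0.202]
eef_rot: [[0.006, -0.999, -0.042], [-1.0, -0.006, -0.0], [0.0, 0.042, -0.999]]
ft_force: [-0.5, 1.0, 0.4]
gripper_width: 0.0448
```

```bash
python3 - <<'E'
from h import *
st()
s,d=cap('side')
cv2.imwrite('pics/z22.png',cv2.resize(s[130:215,200:310,::-1],(770,595)[:2],interpolation=cv2.INTER_CUBIC)[:600])
E
```

```text
time 30.1667
joints [-0.0402, 0.3243, -0.3005, 1.7887, 0.092, 1.0841, -1.9371]
dq [0.0016, -0.0006, 0.0005, 0.0003, -0.001, -0.0001, -0.0004]
effort [-0.0004, -50.2761, -2.3324, -27.5246, -0.0399, 0.1187, 0.0006]
tcp_pos [0.5253, 0.1049, 0.202]
eef_rot [[0.0063, -0.9991, -0.0422], [-1.0, -0.0063, -0.0004], [0.0002, 0.0422, -0.9991]]
ft_force [-0.501, 1.0109, 0.4111]
moment [0.0498, -0.0166, 0.0209]
gripper_width 0.0448
```

View pics/z22.png

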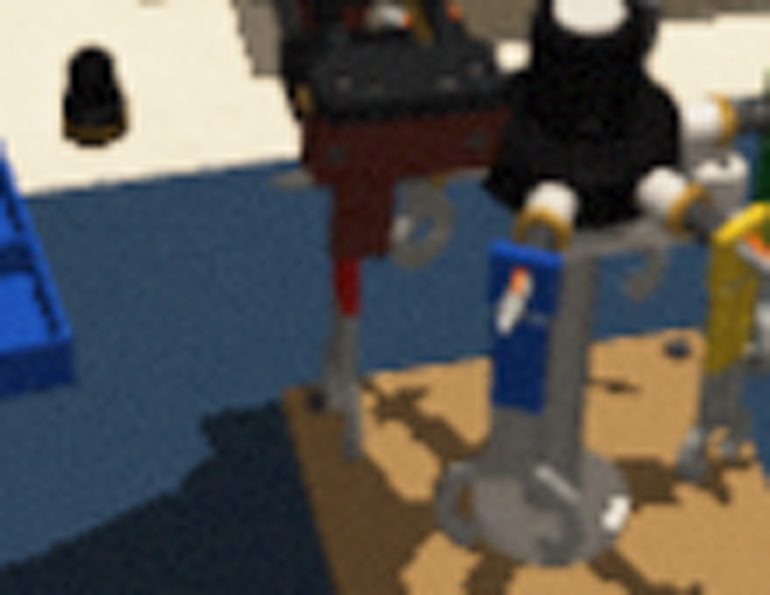

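Hanging free. Retreat in -x (tool +y), world-horizontal.

Emit:
jog_arm(rows=[{"delta_pos": [0, 0.03, 0.001], "twist": [0, 0, 0]}, {"delta_pos": [0, 0.07, 0.003], "twist": [0, 0, 0]}, {"delta_pos": [0, 0.12, 0.005], "twist": [0, 0, 0]}, {"delta_pos": [0, 0.18, 0.008], "twist": [0, 0, 0]}, {"delta_pos": [0, 0.25, 0.01], "twist": [0, 0, 0]}, {"delta_pos": [0, 0.33, 0.014], "twist": [0, 0, 0]}, {"delta_pos": [0, 0.42, 0.018], "twist": [0, 0, 0]}, {"delta_pos": [0, 0.52, 0.022], "twist": [0, 0, 0]}, {"delta_pos": [0, 0.64, 0.027], "twist": [0, 0, 0]}, {"delta_pos": [0, 0.76, 0.032], "twist": [0, 0, 0]}])

```text
time: 31.05
tcp_pos: [0.4096, 0.1041, 0.202]
eef_rot: [[0.006, -0.999, -0.042], [-1.0, -0.006, -0.001], [0.0, 0.042, -0.999]]
ft_force: [-0.4, 0.6, 0.5]
gripper_width: 0.045
```

Emit:
jog_arm(rows=[{"delta_pos": [0, 0.05, -0.1], "twist": [0, 0, 0]}, {"delta_pos": [0, 0.05, -0.2], "twist": [0, 0, 0]}, {"delta_pos": [0, 0.05, -0.3], "twist": [0, 0, 0]}, {"delta_pos": [0, 0.05, -0.4], "twist": [0, 0, 0]}, {"delta_pos": [-0.2, 0.05, -0.5], "twist": [0, 0, 0]}, {"delta_pos": [-0.4, 0.05, -0.5], "twist": [0, 0, 0]}, {"delta_pos": [-0.6, 0.05, -0.5], "twist": [0, 0, 0]}, {"delta_pos": [-0.8, 0.05, -0.5], "twist": [0, 0, 0]}, {"delta_pos": [-0.9, 0.05, -0.5], "twist": [0, 0, 0]}, {"delta_pos": [-0.9, 0.05, -0.5], "twist": [0, 0, 0]}])

```text
time: 31.88
tcp_pos: [0.4044, 0.2426, 0.2773]
eef_rot: [[0.011, -0.999, -0.042], [-1.0, -0.011, 0.001], [-0.001, 0.042, -0.999]]
ft_force: [0.3, -0.6, -0.6]
gripper_width: 0.0451
```

```bash
python3 - <<'E'
from h import *
st()
s,d=cap('side'); p,dt=cap('top')
cv2.imwrite('pics/z23.png',cv2.resize(s[130:215,200:310,::-1],(770,595)[:2],interpolation=cv2.INTER_CUBIC)[:600])
cv2.imwrite('pics/z24.png',cv2.resize(p[150:250,160:260,::-1],(600,600),interpolation=cv2.INTER_CUBIC))
E
```

```text
time 31.8833
joints [-0.2142, 0.1561, -0.4586, 1.8257, 0.0449, 1.2088, -2.2452]
dq [0.0386, -0.0221, 0.0562, 0.0332, 0.0059, 0.0123, 0.0686]
effort [-0.3338, -37.5854, -1.9101, -29.7284, 0.0975, 0.0863, -0.7022]
tcp_pos [0.4044, 0.2426, 0.2773]
eef_rot [[0.0113, -0.999, -0.0424], [-0.9999, -0.0114, 0.0008], [-0.0013, 0.0424, -0.9991]]
ft_force [0.2751, -0.5523, -0.6294]
moment [0.044, 0.0648, -0.0258]
gripper_width 0.0451
```

View pics/z23.png

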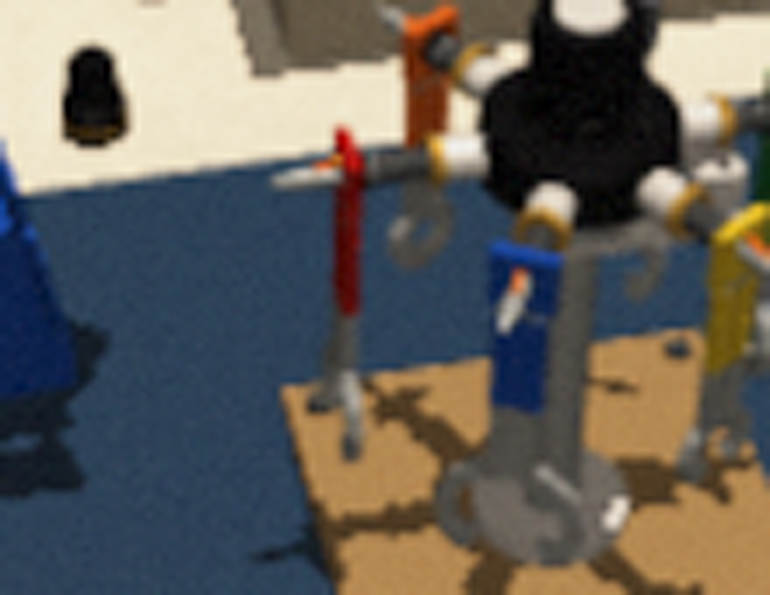

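View pics/z24.png

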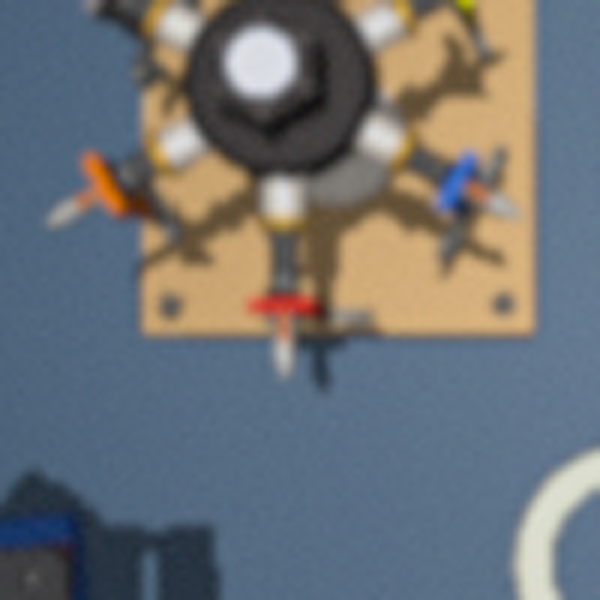

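```bash
python3 - <<'E'
from h import *
for n in('side','top'):
    cv2.imwrite('pics/full_%s.png'%n,np.load('/tmp/%s.npz'%n)['p'][:,:,::-1])
E
```

```text
(no output)
```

View pics/full_side.png

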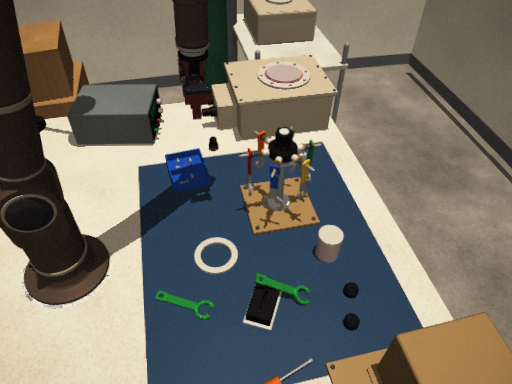

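View pics/full_top.png

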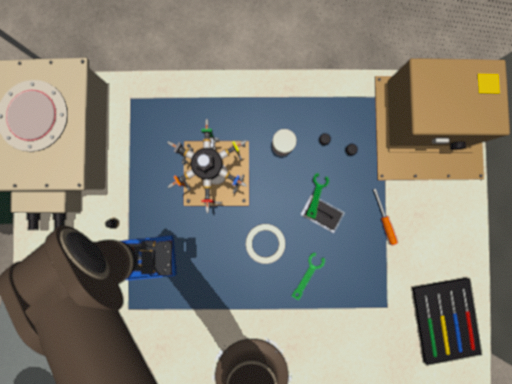

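```bash
python3 - <<'E'
from h import *
d=np.load('/tmp/side.npz')['d']
a=cv2.imread('pics/side0.png').astype(int); b=cv2.imread('pics/full_side.png').astype(int)
for im in(a,b):
    m=(im[...,0]>110)&(im[...,2]<60)&(im[...,0]-im[...,1]>50); m[:140]=0;m[200:]=0;m[:,:155]=0;m[:,220:]=0
    ys,xs=np.nonzero(m); print(len(xs),xs.min(),xs.max(),ys.min(),ys.max())
ys,xs=np.mgrid[152:192:8,168:210:8]; P=dep('side',np.c_[xs.ravel(),ys.ravel()],d[ys.ravel(),xs.ravel()]); print(P[:,2].round(3).tolist())
s2,_=cap('side'); 
def red(im):
    h=cv2.cvtColor(im,cv2.COLOR_RGB2HSV).astype(int); m=((h[...,0]<5)|(h[...,0]>174))&(h[...,1]>150)&(h[...,2]>60); mm=np.zeros_like(m); mm[145:178,244:254]=m[145:178,244:254]; y,x=np.nonzero(mm); return x.mean(),y.mean(),len(x),np.polyfit(y,x,1)
print(red(b[:,:,::-1].astype(np.uint8)),red(s2))
# plumb expectation
print(proj('side',[[.5262,.1049,.22],[.5262,.1049,.15],[.5262,.1049,.09]]))
cv2.imwrite('pics/z25.png',cv2.resize(s2[140:200,235:295,::-1],(600,600),interpolation=cv2.INTER_CUBIC))
E
```

```text
740 165 209 149 185
380 165 204 149 182
[-0.003, -0.001, 0.029, 0.022, 0.033, -0.001, 0.005, 0.007, 0.005, 0.004, 0.007, 0.001, 0.025, 0.03, 0.024, 0.017, 0.01, 0.004, -0.001, 0.005, 0.005, 0.011, 0.01, 0.026, 0.004, 0.03, 0.025, 0.02, 0.013, 0.006]
(np.float64(249.24324324324326), np.float64(161.47297297297297), 74, array([-1.97449551e-02,  2.52431520e+02])) (np.float64(249.22972972972974), np.float64(161.52702702702703), 74, array([-1.95223742e-02,  2.52383121e+02]))
[[248.95701538 154.79787337]
 [248.82643391 174.1341672 ]
 [248.72481348 189.42396343]]
```

View pics/z25.png

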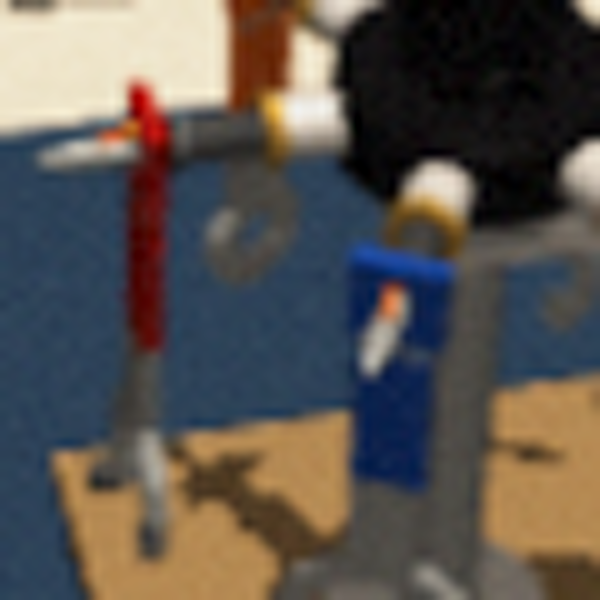

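```bash
python3 - <<'E'
from h import *
print(arm.sign_off())
E
```

```text
the job is handed in; nothing more can be done
None
```

The red-eyed spanner is hanging on the front hook, latched and released, and the job was handed in at about 32 s; `sign_off` gives no verdict.

**What I did:**
- **Rack:** I turned it about 76° clockwise by the knob. The empty hook clicked in at the front, pointing about 0.6° off the rack axis by the camera.
- **Grasp:** I took the spanner from the rest and corrected its lean of about 2.5°.
- **Hanging:** I pushed the eye on until the rigid stop was felt at 10.8 N, then let the weight down on the pin and let go.

**Last checks:**
- **Keeper:** Pulling back met 5.6 N of resistance, so the eye is held. The orange keeper shows outside the eye in the side picture.
- **Spanner:** It did not move between the last two side pictures and hangs close to plumb. The arm is well clear of it.
- **Forces:** The highest I read between spanner and rack was about 11 N. I only saw the force at the end of each move.
- **Bench:** The listed things I could see had not moved. The tray was partly in the arm's shadow, so my colour check on it was weak. Its outline and the depth readings fitted where it started.

**Discrepancies:**
- **Green spanners:** The two loose decoys, which were standing at the start, had fallen over by the second look. I did not see the cause, and the arm was never near them. One lies across the edge of the rest.
- **Side camera:** At the knob it read about 5–6 mm off the position felt by the gripper. I relied on the top camera and on touch instead.

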